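# Get the tea bowl out from behind the packed pots

## Robot

A 7-joint arm with a two-finger parallel gripper is mounted at the origin on the work surface. World frame = base frame: x ahead of the robot, y to its left, z up, the work surface at z = 0. Lengths are in m, angles in rad, forces in N, time in s.
With the tool pointing down it reaches from about 0.4 to 0.925 m from the base axis. Payload 5.6 kg.
Tool frame: the origin (TCP) lies at the centre of the arm's flange, where the gripper is bolted on; the fingertips stand 173 mm ahead of it and the grasp point (between the pads) lies 155 mm ahead of it; y points along the fingers, x is the direction in which the jaws open and shut, and the axes are right-handed (so a half turn about y gives the same grasp; the last joint's range is limited). The gripper opens to 85 mm and grips with 20 to 120 N. Pads are 22 mm wide; open, the fingers measure 114 mm over their backs; the gripper's body (76 mm by 85 mm) begins 54 mm behind the grasp point. The pads swing forward as they close: fully open they stand 13 mm farther back than shut.
Start: joints at [-1.249, 0.468, -0.012, 1.603, 0.006, 1.071, -0.056], TCP at [0.232, 0.607, 0.405] pointing down, gripper open.
Joint ranges: [-2.53, 2.53], [-0.31, 2.02], [-1.57, 1.55], [0.28, 2.44], [-1.29, 4.43], [0.15, 1.84], [-2.92, 2.92]. Speed limits (rad/s): [2.57, 2.57, 3.14, 3.14, 3.14, 3.14, 3.14].

## Interface

Orientations are given as a unit quaternion [x, y, z, w].
In Python, from workcell import manip gives the robot as it stands.
- The arm moves only by the shell command python3 -m crank 'ROWS' [FORCE]. ROWS is JSON, a list of rows, each an object with "hand": the gripper command: -1 is fully open, 1 is shut, values between are in proportion; "dp": the shift along the tool's x, y, z in m, a list of three; "twist": the turn, a rotation vector about the tool's x, y, z in rad, a list of three. A call has 1 to 20 rows; each row shifts and turns the pose as measured when the row begins, along the tool's axes as they then stand; what a row does not reach is not made up. A row lasts 1/10 s, in which the tool goes at most 50 mm and 8.59 degrees, less where a joint would pass 70% of its speed; a pose out of reach is approached as far as the arm can. A call is refused whole if a number of a shift passes 0.05 or a number of a turn 0.15, either way. A call with a gripper value outside its range is refused whole. The fingers move at their own pace and stop on an object; FORCE is the grip in N (left out, the last holds). Time passes only in rows, so rows that do not move let the fingers close. It gives the time, the measured TCP pose, the force and the opening at its end, in the units of the state.
- manip.sense(): the state, without advancing time (a new reading comes with each control period).
- manip.get_image(name): name is "scene" or "side" or "wrist"; returns (picture, depth): 480x640x3 uint8, red, green, blue; 480x640 float32, m along the optical axis (not along the pixel's ray), 0 where there is no reading.
- manip.camera_info(name): a dict with "fx", "fy", "cx", "cy" (pixels), "dist_coeffs" ([k1, k2, p1, p2, k3] as OpenCV has them; the pictures are not rectified), "R" (3x3) and "t" (3): a world point X has camera coordinates R X + t. Camera axes: x right, y down, z forward; pixel columns grow to the right and rows downward; lengths in m; the calibration is good to about 2 mm. A picture is of the moment at which its call begins: read the wrist's pose just before it. camera_info takes no time and is no camera call; for the wrist camera it gives the pose at the moment of the call.
- manip.finish_job(): hands the job in, once; it reports no verdict.
The state is a dict: "clock": time; "q": joint angles; "joint_vel": joint speeds; "joint_efforts": joint torques, N m; "eef_pos": TCP position; "tool_rot": TCP orientation; "wrist_force": force on the tool from outside, world axes, zero at the start; "moment": the same for the moment, N m; "grip_width": finger opening in m.
Only numpy, scipy, OpenCV 4.12 (cv2) and the standard library are available. Lean on these libraries where they do the work, as an engineer would, in place of code of your own. Each camera call takes 0.05 s, during which the arm holds its last target.

## Task

The little tea bowl at the back of the packed kiln shelf needs its glaze touched up: first stand the three tall pots that hem it in on the ware board, then put the bowl upright in the middle of the banding wheel, and after that put each tall pot back upright on the very spot where it stood, so that the packing stays as planned. Set everything down gently without dropping or toppling a pot, and leave the two test tiles and the cone pack on the shelf where they are.

Things in the scene. Friction and masses are not known exactly. Their poses are not given: they have to be found in the camera images.
- bottle_mid (a point): Stands on the kiln shelf at the start. Tall round bottle vase, chalky off-white glaze, 130 mm high, 0.3 kg: belly 62 mm in diameter from 30 to 70 mm above its foot, then a shoulder and a narrow 23 mm neck. The point is on its axis, half-way up (65 mm above its foot, so the straight belly ends 5 mm above it); z is up.
- cylinder_mid (a point): Stands on the kiln shelf at the start. Tall straight round vase, open at the top, same glaze, 56 mm in diameter, 120 mm high, wall 4 mm, 0.28 kg. The point is on its axis, half-way up (60 mm above its foot); z is up.
- square_mid (a point): Stands on the kiln shelf at the start. Tall square slab-built vase, open at the top, same glaze, 52 x 52 mm, 125 mm high, wall 5 mm, 0.32 kg. The point is on its axis, half-way up (62.5 mm above its foot); x and y are square to its flat faces, z is up.
- bowl_mid (a point): Small low tea bowl, same glaze, 45 mm high, rim 62 mm in diameter, sides nearly upright (57 mm wide at 12 mm up), 44 mm foot, 0.12 kg. The point is on its axis, half-way up (22.5 mm above its foot; 59 mm wide there); z up. On the kiln shelf with the tall pots close around it, one on each side and one in front (robot's side): no room for a gripper until they are gone.
- kiln: Fixed base of a small top-hat kiln, its hood lifted away: steel-edged firebrick slab 340 x 340 mm with a 260 x 260 mm buff kiln shelf on it. Origin at the centre of its underside on the bench; x points away from the robot, y to the left, z up. The flat shelf top, on which the pots stand, is 65 mm above the origin and clear of any rim.
- wheel_top (a point): Banding wheel (turntable) fixed to the bench: round aluminium head 180 mm in diameter, which turns freely on a dark foot. The point is the centre of the head's flat top face, 66 mm above the bench; z is up. It is on one side of the kiln, the ware board on the other; sides differ between starts.
- ware_board: Fixed empty wooden ware board, 320 mm long (its x) by 150 mm wide (its y), for setting pots aside. Origin at the centre of its underside; z up. Its flat top is 20 mm above the origin.
- tile0: L-shaped glaze test tile standing at the front left corner (robot side) of the kiln shelf: foot 32 x 38 mm, upright plate 52 mm high, 50 g, loose. Origin at the centre of its underside. To be left alone.
- tile1: The like test tile at the front right corner (robot side) of the kiln shelf. Origin at the centre of its underside. To be left alone.
- cones: Cone pack at the front middle (robot side) of the kiln shelf: three thin slanted cones, 60 mm high in all, in a clay pat 24 x 64 x 12 mm, 60 g, loose. Origin at the centre of its underside. To be left alone.
Not all that is in view belongs to the job. Leave any green or orange look-alike of the part that bears bowl_mid alone.

How it is judged:
On the way, in this order (a step that is already met when the one before it is completed fails the run):
1. all three tall pots stand upright on the ware board, the bowl still at its place on the shelf (x of bottle_mid in the frame of ware_board between -0.15 and 0.15 m and y of bottle_mid in the frame of ware_board between -0.07 and 0.07 m and z of bottle_mid in the frame of ware_board between 0.079 and 0.091 m and linear speed of each of bottle, cylinder, square below 0.02 m/s and angle between each of bottle_mid, cylinder_mid, square_mid's own z axis and vertical below 0.1 rad and x of cylinder_mid in the frame of ware_board between -0.15 and 0.15 m and y of cylinder_mid in the frame of ware_board between -0.07 and 0.07 m and z of cylinder_mid in the frame of ware_board between 0.074 and 0.086 m and x of square_mid in the frame of ware_board between -0.15 and 0.15 m and y of square_mid in the frame of ware_board between -0.07 and 0.07 m and z of square_mid in the frame of ware_board between 0.0765 and 0.0885 m and distance of bowl_mid from where it was at the start of the episode below 0.03 m), for 0.2 s.
2. the bowl stands in the middle of the banding wheel (within 15 mm), the three tall pots still on the ware board (horizontal distance between bowl_mid and wheel_top below 0.015 m and z of bowl_mid in the frame of wheel_top between 0.0165 and 0.0285 m and linear speed of each of bowl, bottle, cylinder, square below 0.02 m/s and angle between each of bowl_mid, bottle_mid, cylinder_mid, square_mid's own z axis and vertical below 0.1 rad and x of bottle_mid in the frame of ware_board between -0.15 and 0.15 m and y of bottle_mid in the frame of ware_board between -0.07 and 0.07 m and z of bottle_mid in the frame of ware_board between 0.079 and 0.091 m and x of cylinder_mid in the frame of ware_board between -0.15 and 0.15 m and y of cylinder_mid in the frame of ware_board between -0.07 and 0.07 m and z of cylinder_mid in the frame of ware_board between 0.074 and 0.086 m and x of square_mid in the frame of ware_board between -0.15 and 0.15 m and y of square_mid in the frame of ware_board between -0.07 and 0.07 m and z of square_mid in the frame of ware_board between 0.0765 and 0.0885 m), for 0.2 s.
At the end, for the whole second after the job is handed in: Bowl upright and still on the wheel head, within 15 mm of its centre; each tall pot upright and still on the kiln shelf within 15 mm of where it stood at the start; test tiles and cone pack within 20 mm of where they were; all released (horizontal distance between bowl_mid and wheel_top below 0.015 m and z of bowl_mid in the frame of wheel_top between 0.0165 and 0.0285 m and linear speed of each of bowl, bottle, cylinder, square below 0.02 m/s and angle between each of bowl_mid, bottle_mid, cylinder_mid, square_mid's own z axis and vertical below 0.1 rad and distance of each of bottle_mid, cylinder_mid, square_mid from where it was at the start of the episode below 0.015 m and distance of each of tile0, tile1, cones from where it was at the start of the episode below 0.02 m); the robot touches nothing.
It fails at once if a pot is toppled (tilted more than 0.6 rad) (angle between any of bottle_mid, cylinder_mid, square_mid, bowl_mid's own z axis and vertical above 0.6 rad).
It fails at once if a pot is dropped (moves faster than 0.6 m/s while the fingers are not touching it: a fall of about 20 mm) ((linear speed of bottle above 0.6 m/s and contact force between the fingers and bottle below 0.05 N) or (linear speed of cylinder above 0.6 m/s and contact force between the fingers and cylinder below 0.05 N) or (linear speed of square above 0.6 m/s and contact force between the fingers and square below 0.05 N) or (linear speed of bowl above 0.6 m/s and contact force between the fingers and bowl below 0.05 N)).
It fails at once if a test tile or the cone pack is pushed more than 20 mm or tipped (distance of any of tile0, tile1, cones from where it was at the start of the episode above 0.02 m or angle between any of tile0, tile1, cones's own z axis and vertical above 0.5 rad).
It also fails if it takes over 149 s, if anything falls off the work surface, if the arm or the gripper's body presses on something with over 40 N, if the wrist force passes 120 N, or if a joint passes its speed limit or range.

## Working session

There is one attempt and no reset: what is moved stays moved. The work goes in short steps, Python scripts to look and compute and a shell command to move; the robot and the scene stay as the last step left them, time stands still between calls to the robot, and variables do not carry over. Pictures are saved under pics/ and viewed, and the job is handed in when it is done.

```bash
ls; mkdir -p pics
cat > h.py <<'E'
import numpy as np, cv2
from workcell import manip
def shot(name,fn):
    ci=manip.camera_info(name); im,d=manip.get_image(name)
    cv2.imwrite(f'pics/{fn}.png',im[:,:,::-1]); np.savez(f'pics/{fn}.npz',im=im,d=d,**{k:np.array(ci[k]) for k in('fx','fy','cx','cy','dist_coeffs','R','t')})
    return im,d,ci
def load(fn): return np.load(f'pics/{fn}.npz')
def rays(c,uv):
    K=np.array([[c['fx'],0,c['cx']],[0,c['fy'],c['cy']],[0,0,1]],float)
    n=cv2.undistortPoints(np.array(uv,float).reshape(-1,1,2),K,np.array(c['dist_coeffs'],float)).reshape(-1,2)
    R=np.array(c['R']);t=np.array(c['t'])
    return -R.T@t, np.c_[n,np.ones(len(n))]@R, n
def plane(c,uv,z):
    o,r,_=rays(c,uv); return o+r*((z-o[2])/r[:,2])[:,None]
def proj(c,X):
    K=np.array([[c['fx'],0,c['cx']],[0,c['fy'],c['cy']],[0,0,1]],float)
    R=np.array(c['R'],float)
    return cv2.projectPoints(np.array(X,float).reshape(-1,1,3),cv2.Rodrigues(R)[0],np.array(c['t'],float),K,np.array(c['dist_coeffs'],float))[0].reshape(-1,2)
def cloud(c):
    d=c['d'];v,u=np.mgrid[0:480,0:640]
    o,r,_=rays(c,np.c_[u.ravel(),v.ravel()])
    P=o+r*d.ravel()[:,None]; P[d.ravel()<=0]=np.nan
    return P.reshape(480,640,3)
E
python3 - <<'E'
from h import *
s=manip.sense(); print(s)
for n in('scene','side','wrist'):
    im,d,ci=shot(n,n+'0'); print(n,ci['fx'],-np.array(ci['R']).T@np.array(ci['t']))
E
```

```text
pics
{'clock': 0.0, 'q': array([-1.24898954,  0.46839906, -0.01161457,  1.6036001 ,  0.00601699,
        1.0714058 , -0.05632459]), 'joint_vel': array([-0.00076702, -0.00042433,  0.00222539,  0.00022616, -0.00044471,
        0.00222516, -0.00120422]), 'joint_efforts': array([-8.20862056e-05, -5.32390916e+01,  2.13201687e-02, -2.51306820e+01,
        1.13900573e-02,  7.84728792e-03, -9.59914132e-06]), 'eef_pos': array([0.23185342, 0.60698505, 0.4037336 ]), 'tool_rot': array([ 0.58281028,  0.40049844, -0.40147741, -0.58202154]), 'wrist_force': array([-0.02559217,  0.1176367 , -1.38240095]), 'moment': array([-0.00490658, -0.01535968,  0.00846972]), 'grip_width': 0.08568090033441784}
scene 605.8322519873038 [1.14367532 0.84645513 0.74199464]
side 532.6559783079064 [ 0.26328786 -0.74156589  0.88944993]
wrist 364.9175385338523 [0.16249061 0.63265111 0.37322244]
```

View pics/scene0.png

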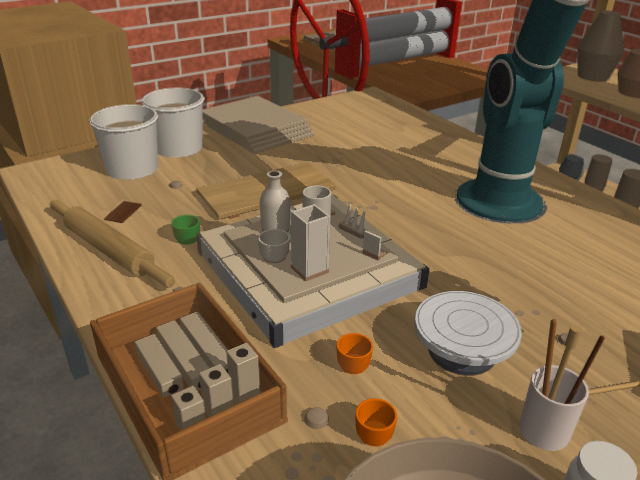

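View pics/side0.png

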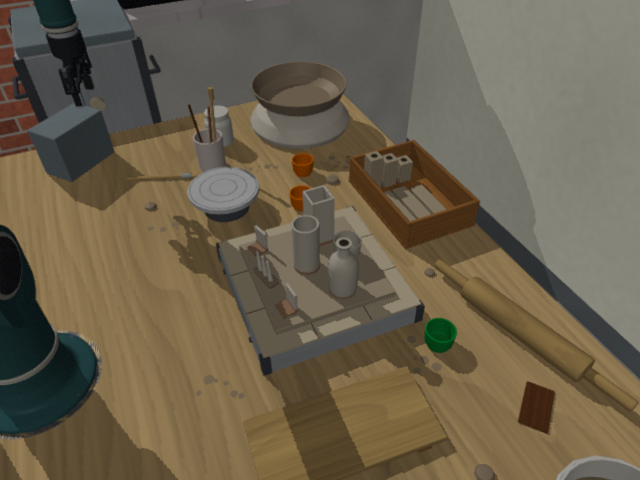

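View pics/wrist0.png

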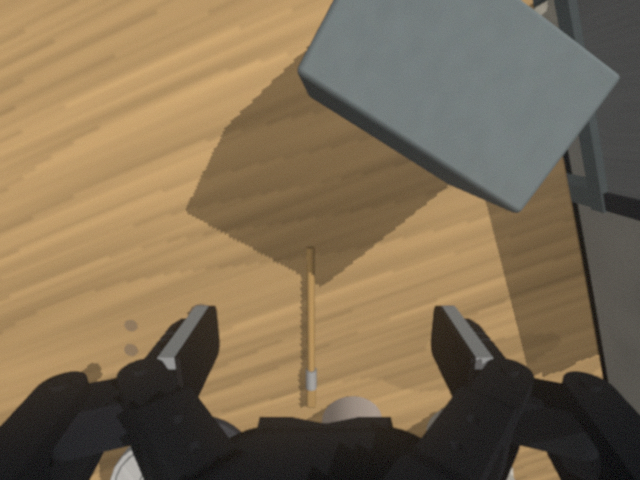

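Run:
```python
from h import *
H=[]
for n in('scene0','side0'):
    c=load(n); P=cloud(c); im=c['im']
    X=P.reshape(-1,3); C=im.reshape(-1,3); ok=np.isfinite(X).all(1)
    X=X[ok];C=C[ok]
    # top view 0.2..0.95 x, -0.5..0.5 y, 1.25px/mm -> highest
    S=800
    img=np.zeros((600,800,3),np.uint8)
    m=(X[:,0]>.2)&(X[:,0]<.95)&(X[:,1]>-.5)&(X[:,1]<.5)&(X[:,2]<.35); X=X[m];C=C[m]
    o=np.argsort(X[:,2]);X=X[o];C=C[o]
    u=((.5-X[:,1])*S).astype(int); v=((.95-X[:,0])*S).astype(int)
    img[v,u]=C[:,::-1]
    cv2.imwrite(f'pics/top_{n}.png',img)
    for z in(.0,.02,.065,.066): print(n,z,np.sum(abs(X[:,2]-z)<.003))
    hh=np.histogram(X[:,2],bins=np.arange(-.01,.21,.005)); print(hh[0])
```

```text
scene0 0.0 51912
scene0 0.02 4417
scene0 0.065 10148
scene0 0.066 10805
[    9 21006 34106  1859  1747  2477  3311  1675  1835  4795  2236  2280
  6497  1778  3134  8945  1114  1586   992   466   849   390   419   453
   679   221   171   155   151   170   174   172   192   203   230   233
   265   308   305   304   129    73     0]
side0 0.0 58903
side0 0.02 14435
side0 0.065 8306
side0 0.066 7402
[  393 41262 24498  1597  1024 10265  6038  1148  1490  2287  1642  3035
  6641  1074  5868  3772   685   827   323   302   316   259   300   339
   298   200   137   126   139   165   171   193   259   257   237   225
   215   217   272   198   145    34     0]
```

View pics/top_scene0.png

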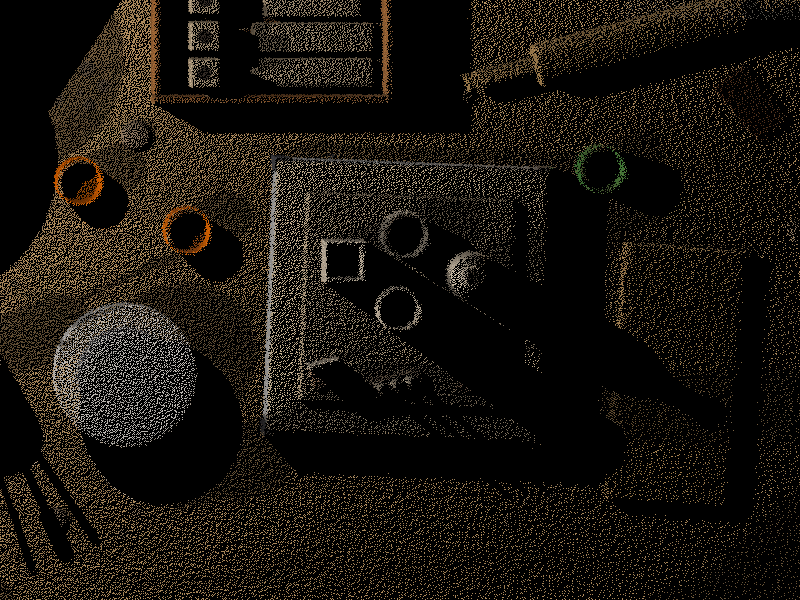

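View pics/top_side0.png

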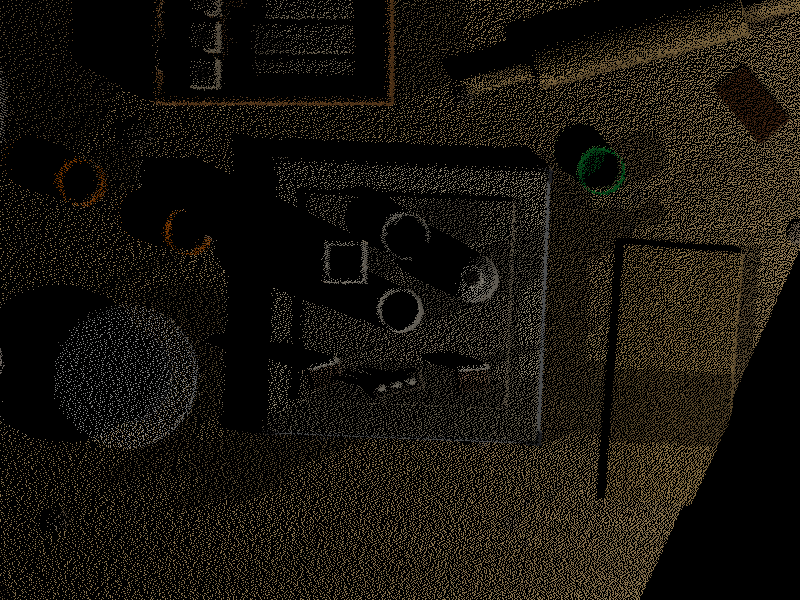

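```bash
cat > fit.py <<'E'
from h import *
from scipy.optimize import least_squares
def pts(names):
    X=[];C=[]
    for n in names:
        c=load(n);P=cloud(c).reshape(-1,3);k=np.isfinite(P).all(1);X.append(P[k]);C.append(c['im'].reshape(-1,3)[k])
    return np.vstack(X),np.vstack(C)
def sel(X,c,r,z0,z1): return X[(np.hypot(X[:,0]-c[0],X[:,1]-c[1])<r)&(X[:,2]>z0)&(X[:,2]<z1)]
def circ(Q,r,c0):
    f=lambda p: np.hypot(Q[:,0]-p[0],Q[:,1]-p[1])-r
    s=least_squares(f,c0,loss='soft_l1',f_scale=.002); return s.x, np.median(abs(f(s.x))),len(Q)
def rect(Q,c0):
    (cx,cy),(w,h),a=cv2.minAreaRect(Q[:,:2].astype(np.float32)); return cx,cy,w,h,a
E
python3 - <<'E'
from fit import *
for ns in(['scene0'],['side0'],['scene0','side0']):
    X,C=pts(ns); print(ns)
    print('cyl wall',circ(sel(X,(.563,0),.032,.11,.178),.028,(.563,0)))
    print('bottle belly',circ(sel(X,(.607,-.09),.037,.098,.132),.031,(.607,-.09)))
    print('bottle neck',circ(sel(X,(.607,-.09),.03,.17,.192),.0115,(.607,-.09)))
    print('bowl rim',circ(sel(X,(.657,-.006),.036,.1,.115),.030,(.657,-.006)))
    Q=sel(X,(.6225,.069),.042,.186,.194); print('sq top',rect(Q,0),Q[:,:2].mean(0))
    print('wheel',circ(sel(X,(.48,.344),.11,.058,.064),.09,(.48,.344)))
    Q=sel(X,(.48,.344),.1,.06,.075);print('wh top',rect(Q,0),np.median(Q[:,2]))
    m=(X[:,1]<-.25)&(X[:,1]>-.5)&(X[:,0]>.3)&(X[:,0]<.7)&(X[:,2]>.015)&(X[:,2]<.03)
    print('board',rect(X[m],0),np.median(X[m][:,2]))
    m=(abs(X[:,1])<.2)&(abs(X[:,0]-.58)<.2)&(abs(X[:,2]-.065)<.004);print('shelf',rect(X[m],0),np.median(X[m][:,2]))
    print('cup green', circ(sel(X,(.742,-.25),.05,.01,.05),.03,(.742,-.25))[0])
E
```

```text
['scene0']
cyl wall (array([0.56495101, 0.00233917]), np.float64(0.0018223194754577073), 359)
bottle belly (array([ 0.60344234, -0.09165582]), np.float64(0.0010327632968387037), 432)
bottle neck (array([ 0.6038729 , -0.09119397]), np.float64(0.0012088140514239752), 111)
bowl rim (array([ 0.65699346, -0.00466841]), np.float64(0.0017434750467262249), 359)
sq top (0.6238270998001099, 0.07034528255462646, 0.05456513538956642, 0.05476474016904831, 0.12407669425010681) [0.62466293 0.07213497]
wheel (array([0.48025873, 0.34293705]), np.float64(0.0009789274074863685), 363)
wh top (0.48166221380233765, 0.3430905044078827, 0.1828579157590866, 0.1777837574481964, 40.763916015625) 0.0667567719694408
board (0.4828014373779297, -0.34335294365882874, 0.1646542251110077, 0.32214632630348206, 86.41114044189453) 0.020451467813957902
shelf (0.5753760933876038, -0.008651062846183777, 0.2671268582344055, 0.2623436152935028, 87.60808563232422) 0.06544289986759355
cup green [ 0.73908493 -0.25065667]
['side0']
cyl wall (array([0.56246502, 0.00092034]), np.float64(0.0013904598943243994), 891)
bottle belly (a
[... 1180 characters left out ...]
.65626224, -0.00576262]), np.float64(0.001902384829632493), 560)
sq top (0.62274169921875, 0.06972616910934448, 0.056998539716005325, 0.055318545550107956, 88.58464813232422) [0.62376008 0.07026729]
wheel (array([0.48024065, 0.34376172]), np.float64(0.004329405608089296), 988)
wh top (0.4810156226158142, 0.3437039256095886, 0.18573977053165436, 0.17968934774398804, 61.522850036621094) 0.06643664488781964
board (0.48176538944244385, -0.34328794479370117, 0.1646542251110077, 0.32422253489494324, 86.41114044189453) 0.019569731738711904
shelf (0.5750526189804077, -0.0086355060338974, 0.2671350836753845, 0.262982040643692, 87.61100006103516) 0.06472854464209743
cup green [ 0.73721936 -0.25129135]
```

```bash
cat >> h.py <<'E'
from scipy.spatial.transform import Rotation as Ro
def st():
    s=manip.sense();R=Ro.from_quat(s['tool_rot']).as_matrix()
    print('t',round(s['clock'],2),'p',s['eef_pos'].round(4),'w',round(s['grip_width'],4),'F',s['wrist_force'].round(1),'q',s['q'].round(2))
    print('tx',R[:,0].round(3),'ty',R[:,1].round(3),'tz',R[:,2].round(3)); return s,R
def go(p,yaw):
    """print needed tool-axis shift and rotvec. yaw=angle of tool x in world; tool y straight down"""
    s,R=st(); c,sn=np.cos(yaw),np.sin(yaw)
    T=np.c_[[c,sn,0],[0,0,-1],np.cross([c,sn,0],[0,0,-1])]
    print('dp',(R.T@(np.array(p)-s['eef_pos'])).round(4),'twist',Ro.from_matrix(R.T@T).as_rotvec().round(4))
E
python3 - <<'E'
from fit import *
st()
X,C=pts(['scene0','side0'])
Q=sel(X,(.6034,-.0908),.036,.07,.21); r=np.hypot(Q[:,0]-.6034,Q[:,1]+.0908)
for z in np.arange(.07,.2,.005):
    k=(abs(Q[:,2]-z-.0025)<.0025); print(round(z-.065,3),k.sum(),np.percentile(r[k],[20,50,90]).round(4) if k.sum() else '')
# square faces
Q=sel(X,(.623,.0697),.045,.1,.18)
for n in ['scene0','side0']:
    Y,_=pts([n]);Q=sel(Y,(.623,.0697),.042,.08,.18)
    for nm,ax,sg in(('+x',0,1),('-x',0,-1),('+y',1,1),('-y',1,-1)):
        cc=np.array([.623,.0697])[ax]; k=abs(sg*(Q[:,ax]-cc)-.026)<.006
        k&=abs(Q[:,1-ax]-[.623,.0697][1-ax])<.022
        if k.sum()>100:
            p=np.polyfit(Q[k,1-ax]-[.623,.0697][1-ax],Q[k,ax],1);print(n,nm,k.sum(),'slope',p[0].round(3),'at',p[1].round(4))
E
```

```text
t 0.15 p [0.2319 0.607  0.404 ] w 0.0855 F [ 0.6 -0.2 -0.4] q [-1.25  0.47 -0.01  1.6   0.01  1.07 -0.06]
tx [ 0.357  0.934 -0.001] ty [-0.    -0.001 -1.   ] tz [-0.934  0.357 -0.   ]
0.005 37 [0.0282 0.029  0.0303]
0.01 60 [0.0287 0.0296 0.0308]
0.015 79 [0.0289 0.0298 0.0308]
0.02 105 [0.0288 0.0298 0.0316]
0.025 103 [0.0295 0.0303 0.0319]
0.03 107 [0.0296 0.0307 0.0323]
0.035 121 [0.0296 0.0305 0.0319]
0.04 111 [0.0293 0.0305 0.0324]
0.045 118 [0.0293 0.0304 0.0327]
0.05 118 [0.0295 0.0306 0.0321]
0.055 115 [0.0292 0.0304 0.032 ]
0.06 126 [0.029  0.0303 0.0319]
0.065 111 [0.0294 0.0304 0.0319]
0.07 167 [0.0284 0.0299 0.0317]
0.075 159 [0.0268 0.028  0.03  ]
0.08 147 [0.0254 0.0265 0.0286]
0.085 206 [0.0223 0.024  0.0267]
0.09 183 [0.0179 0.02   0.0238]
0.095 129 [0.0139 0.0162 0.019 ]
0.1 86 [0.0119 0.0131 0.0159]
0.105 61 [0.0101 0.0115 0.0133]
0.11 46 [0.0098 0.0107 0.0121]
0.115 46 [0.0103 0.011  0.0129]
0.12 34 [0.0108 0.0118 0.0132]
0.125 143 [0.0079 0.0122 0.015 ]
0.13 107 [0.0064 0.0102 0.015 ]
scene0 +x 589 slope 0.006 at 0.6491
scene0 +y 914 slope -0.003 at 0.0951
side0 -x 105 slope 0.002 at 0.5968
side0 +y 111 slope 0.002 at 0.0914
side0 -y 522 slope 0.006 at 0.0439
```

Run:
```python
from h import *
a=cv2.imread('pics/scene0.png')[160:300,220:400];b=cv2.imread('pics/side0.png')[180:320,220:400]
cv2.imwrite('pics/crop0.png',np.hstack([cv2.resize(a,None,fx=2.2,fy=2.2,interpolation=2),cv2.resize(b,None,fx=2.2,fy=2.2,interpolation=2)]))
```

```text
(no output)
```

View pics/crop0.png

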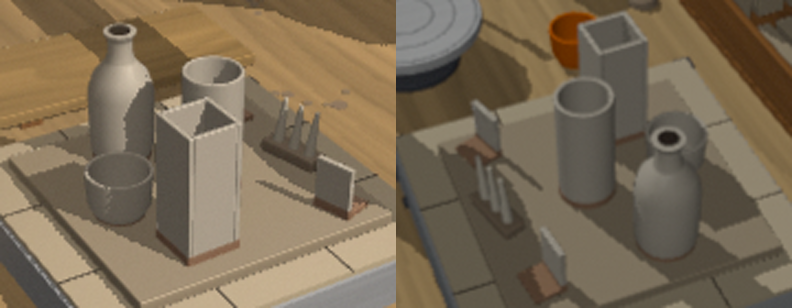

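```bash
python3 -m crank '[{"hand":-1,"dp":[0,-0.01,0],"twist":[0,0.15,0]},{"hand":-1,"dp":[0,-0.01,0],"twist":[0,0.15,0]},{"hand":-1,"dp":[0,-0.01,0],"twist":[0,0.15,0]},{"hand":-1,"dp":[0,-0.01,0],"twist":[0,0.15,0]},{"hand":-1,"dp":[0,-0.01,0],"twist":[0,0.15,0]},{"hand":-1,"dp":[0,-0.01,0],"twist":[0,0.15,0]},{"hand":-1,"dp":[0,-0.01,0],"twist":[0,0.15,0]},{"hand":-1,"dp":[0,-0.01,0],"twist":[0,0.15,0]}]' 40; python3 -c "
from h import *
go((.5637,.0015,.45),0)"
```

```text
clock: 0.95
eef_pos: [0.2318, 0.6062, 0.4811]
tool_rot: [0.711, -0.002, -0.002, -0.703]
wrist_force: [-0.1, 0.4, -0.3]
grip_width: 0.0851
t 0.95 p [0.2318 0.6062 0.4811] w 0.0851 F [-0.1  0.4 -0.3] q [-1.43  0.41  0.24  1.53 -0.1   1.23 -1.18]
tx [ 1.    -0.    -0.004] ty [-0.004 -0.011 -1.   ] tz [ 0.     1.    -0.011]
dp [ 0.3321  0.0365 -0.6043] twist [ 0.0113 -0.0001 -0.0044]
```

```bash
python3 -m crank '[{"hand":-1,"dp":[0.02,0,-0.037],"twist":[0.01,0,-0.004]},{"hand":-1,"dp":[0.02,0,-0.037],"twist":[0,0,0]},{"hand":-1,"dp":[0.02,0,-0.037],"twist":[0,0,0]},{"hand":-1,"dp":[0.02,0,-0.037],"twist":[0,0,0]},{"hand":-1,"dp":[0.02,0,-0.037],"twist":[0,0,0]},{"hand":-1,"dp":[0.02,0,-0.037],"twist":[0,0,0]},{"hand":-1,"dp":[0.02,0,-0.037],"twist":[0,0,0]},{"hand":-1,"dp":[0.02,0,-0.037],"twist":[0,0,0]},{"hand":-1,"dp":[0.02,0,-0.037],"twist":[0,0,0]},{"hand":-1,"dp":[0.02,0,-0.037],"twist":[0,0,0]},{"hand":-1,"dp":[0.02,0,-0.037],"twist":[0,0,0]},{"hand":-1,"dp":[0.02,0,-0.037],"twist":[0,0,0]},{"hand":-1,"dp":[0.02,0,-0.037],"twist":[0,0,0]},{"hand":-1,"dp":[0.02,0,-0.037],"twist":[0,0,0]},{"hand":-1,"dp":[0.02,0,-0.037],"twist":[0,0,0]},{"hand":-1,"dp":[0.02,0,-0.037],"twist":[0,0,0]},{"hand":-1,"dp":[0,0,0],"twist":[0,0,0]}]'; python3 -c "
from h import *
go((.5637,.0015,.45),0)
shot('wrist','w1')"
```

```text
clock: 2.65
eef_pos: [0.5594, -0.0086, 0.4788]
tool_rot: [-0.707, -0.001, 0.001, 0.707]
wrist_force: [-0.5, -0.4, -0.2]
grip_width: 0.0853
t 2.65 p [ 0.5594 -0.0086  0.4788] w 0.0853 F [-0.5 -0.4 -0.2] q [-0.59  0.27  0.66  1.78 -0.18  1.16  0.13]
tx [ 1.     0.003 -0.001] ty [-0.001  0.    -1.   ] tz [-0.003  1.     0.   ]
dp [0.0043 0.0288 0.0101] twist [-0.0004  0.0033 -0.0008]
```

View pics/w1.png

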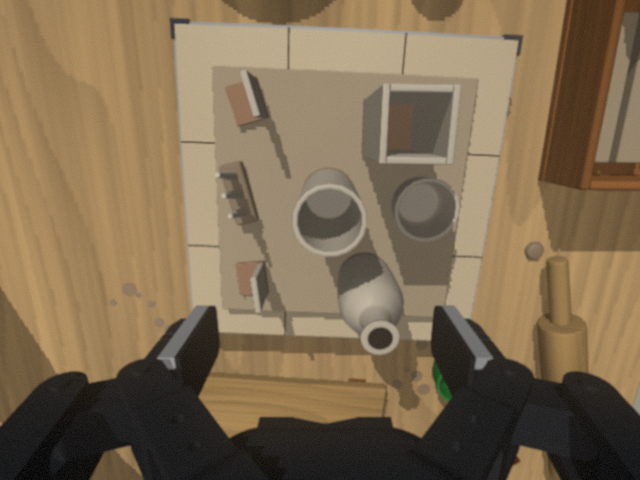

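Run:
```python
from fit import *
X,_=pts(['w1'])
print('cyl',circ(sel(X,(.5637,.0015),.034,.178,.19),.026,(.5637,.0015)))
print('neck',circ(sel(X,(.6034,-.0908),.02,.188,.2),.009,(.6034,-.0908)))
print('belly',circ(sel(X,(.6034,-.0908),.037,.098,.132),.031,(.6034,-.0908)))
print('bowl',circ(sel(X,(.656,-.006),.036,.105,.115),.030,(.656,-.006)))
Q=sel(X,(.623,.0695),.042,.184,.196);print('sq',rect(Q,0))
m=(abs(X[:,1])<.2)&(abs(X[:,0]-.58)<.2)&(abs(X[:,2]-.065)<.003);print('shelf',np.median(X[m][:,2]))
for c in((.485,.09),(.485,.0),(.485,-.07)):
  Q=sel(X,c,.035,.085,.13);print('front',Q.mean(0).round(4),Q[:,2].max())
```

```text
cyl (array([0.56238496, 0.00137659]), np.float64(0.001090108950290894), 1377)
neck (array([ 0.60273074, -0.09038425]), np.float64(0.0031846187039025883), 1014)
belly (array([ 0.60269793, -0.09191244]), np.float64(0.00017573503081423636), 719)
bowl (array([ 0.65474369, -0.00623242]), np.float64(0.0014902673041207737), 979)
sq (0.6226418018341064, 0.06932103633880615, 0.052535027265548706, 0.052694205194711685, 89.81371307373047)
shelf 0.06532255069167373
front [0.4964 0.0956 0.1104] 0.11945683060781354
front [0.471  0.0068 0.1055] 0.12669864053524865
front [ 0.491  -0.0861  0.1078] 0.11968742146395711
```

```bash
python3 -m crank '[{"hand":-1,"dp":[0.0035,0,0.01],"twist":[0,0.003,0]},{"hand":-1,"dp":[0,0.03,0],"twist":[0,0,0]},{"hand":-1,"dp":[0,0.03,0],"twist":[0,0,0]},{"hand":-1,"dp":[0,0.03,0],"twist":[0,0,0]},{"hand":-1,"dp":[0,0,0],"twist":[0,0,0]}]'; python3 -c "
from h import *
go((.563,.0014,.315),0)"
```

```text
clock: 3.2
eef_pos: [0.5616, 0.0154, 0.3861]
tool_rot: [-0.704, -0.005, 0.006, 0.71]
wrist_force: [-0.5, -0.5, 0.3]
grip_width: 0.0857
t 3.2 p [0.5616 0.0154 0.3861] w 0.0857 F [-0.5 -0.5  0.3] q [-0.57  0.37  0.61  1.87 -0.27  0.98  0.17]
tx [ 1.     0.015 -0.001] ty [-0.002  0.008 -1.   ] tz [-0.015  1.     0.008]
dp [ 0.0013  0.0709 -0.0146] twist [-0.0084  0.0146 -0.0015]
```

```bash
python3 -m crank '[{"hand":-1,"dp":[0.001,0,-0.014],"twist":[-0.008,0.015,0]},{"hand":-1,"dp":[0,0,0],"twist":[0,0,0]}]'; python3 -c "
from h import *
go((.563,.0014,.315),0)"
```

```text
clock: 3.4
eef_pos: [0.5633, 0.0032, 0.3875]
tool_rot: [-0.707, -0.001, 0.001, 0.707]
wrist_force: [0.3, -0.4, 1.0]
grip_width: 0.0854
t 3.4 p [0.5633 0.0032 0.3875] w 0.0854 F [ 0.3 -0.4  1. ] q [-0.56  0.38  0.62  1.87 -0.26  0.98  0.18]
tx [ 1.     0.003 -0.001] ty [-0.001  0.    -1.   ] tz [-0.003  1.     0.   ]
dp [-0.0003  0.0725 -0.0018] twist [-0.0005  0.0028 -0.0006]
```

```bash
python3 -m crank '[{"hand":-1,"dp":[0,0.018,-0.001],"twist":[0,0.003,0]},{"hand":-1,"dp":[0,0.018,-0.001],"twist":[0,0,0]},{"hand":-1,"dp":[0,0,0],"twist":[0,0,0]}]'; python3 -c "
from h import *
go((.563,.0014,.315),0)"
```

```text
clock: 3.7
eef_pos: [0.5653, 0.0014, 0.3561]
tool_rot: [-0.706, -0.003, -0.003, 0.708]
wrist_force: [-0.1, 0.2, 0.1]
grip_width: 0.0854
t 3.7 p [0.5653 0.0014 0.3561] w 0.0854 F [-0.1  0.2  0.1] q [-0.53  0.42  0.6   1.89 -0.3   0.91  0.21]
tx [ 1.    -0.     0.009] ty [ 0.009  0.003 -1.   ] tz [0.    1.    0.003]
dp [-0.0027  0.0411 -0.0001] twist [-0.0031 -0.0003  0.0089]
```

```bash
python3 -m crank '[{"hand":-1,"dp":[-0.002,0.014,0],"twist":[-0.003,0,0.008]},{"hand":-1,"dp":[0,0.014,0],"twist":[0,0,0]},{"hand":-1,"dp":[0,0.012,0],"twist":[0,0,0]},{"hand":-1,"dp":[0,0,0],"twist":[0,0,0]}]'; python3 -c "
from h import *
go((.563,.0014,.315),0)"
```

```text
clock: 4.1
eef_pos: [0.5646, 0.0017, 0.3167]
tool_rot: [-0.707, -0.002, -0.002, 0.708]
wrist_force: [-0.5, 0.5, 1.1]
grip_width: 0.0857
t 4.1 p [0.5646 0.0017 0.3167] w 0.0857 F [-0.5  0.5  1.1] q [-0.51  0.47  0.57  1.92 -0.34  0.84  0.24]
tx [ 1.    -0.     0.006] ty [ 0.006  0.001 -1.   ] tz [0.    1.    0.001]
dp [-0.0017  0.0017 -0.0003] twist [-0.0014 -0.      0.0061]
```

```bash
python3 -m crank '[{"hand":-1,"dp":[-0.0015,0,0],"twist":[-0.001,0,0.006]},{"hand":0.1,"dp":[0,0,0],"twist":[0,0,0]},{"hand":0.2,"dp":[0,0,0],"twist":[0,0,0]},{"hand":1,"dp":[0,0,0],"twist":[0,0,0]},{"hand":1,"dp":[0,0,0],"twist":[0,0,0]},{"hand":1,"dp":[0,0,0],"twist":[0,0,0]},{"hand":1,"dp":[0,0,0],"twist":[0,0,0]},{"hand":1,"dp":[0,0,0],"twist":[0,0,0]}]' 40; python3 -c "
from h import *
go((.563,.0014,.315),0);shot('wrist','w2');shot('side','s2')"
```

```text
clock: 4.9
eef_pos: [0.5632, 0.0015, 0.3172]
tool_rot: [-0.707, 0.0, -0.0, 0.707]
wrist_force: [-0.5, 0.5, -1.2]
grip_width: 0.0559
t 4.9 p [0.5632 0.0015 0.3172] w 0.0559 F [-0.5  0.5 -1.2] q [-0.51  0.47  0.58  1.92 -0.34  0.84  0.24]
tx [ 1. -0.  0.] ty [ 0.  0. -1.] tz [0. 1. 0.]
dp [-0.0002  0.0022 -0.0001] twist [-0.0002 -0.0004  0.0002]
```

View pics/s2.png

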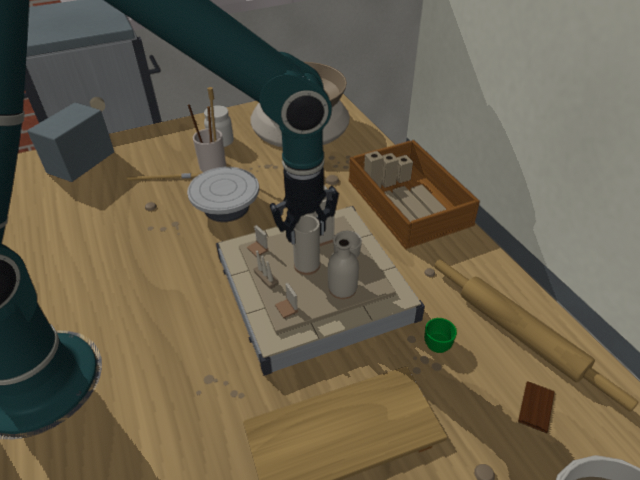

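```bash
python3 -m crank '[{"hand":1,"dp":[0,-0.01,0],"twist":[0,0,0]},{"hand":1,"dp":[0,-0.03,0],"twist":[0,0,0]},{"hand":1,"dp":[0,-0.035,0],"twist":[0,0,0]},{"hand":1,"dp":[0,-0.035,0],"twist":[0,0,0]},{"hand":1,"dp":[0,-0.035,0],"twist":[0,0,0]},{"hand":1,"dp":[0,-0.015,0],"twist":[0,0,0]},{"hand":1,"dp":[0,0,0],"twist":[0,0,0]}]'; python3 -c "
from h import *
go((.376,-.336,.466),0)"
```

```text
clock: 5.7
eef_pos: [0.5623, 0.0009, 0.4848]
tool_rot: [0.707, -0.002, -0.0, -0.707]
wrist_force: [-0.3, -0.1, -2.6]
grip_width: 0.0559
t 5.7 p [0.5623 0.0009 0.4848] w 0.0559 F [-0.3 -0.1 -2.6] q [-0.6   0.27  0.67  1.76 -0.18  1.17  0.11]
tx [ 1.    -0.002 -0.004] ty [-0.004 -0.001 -1.   ] tz [ 0.002  1.    -0.001]
dp [-0.1854  0.0197 -0.3373] twist [ 0.0007 -0.0023 -0.0037]
```

```bash
python3 -m crank '[{"hand":1,"dp":[-0.008,0,-0.014],"twist":[0,0,-0.003]},{"hand":1,"dp":[-0.015,0,-0.027],"twist":[0,0,0]},{"hand":1,"dp":[-0.015,0,-0.027],"twist":[0,0,0]},{"hand":1,"dp":[-0.015,0,-0.027],"twist":[0,0,0]},{"hand":1,"dp":[-0.015,0,-0.027],"twist":[0,0,0]},{"hand":1,"dp":[-0.015,0,-0.027],"twist":[0,0,0]},{"hand":1,"dp":[-0.015,0,-0.027],"twist":[0,0,0]},{"hand":1,"dp":[-0.015,0,-0.027],"twist":[0,0,0]},{"hand":1,"dp":[-0.015,0,-0.027],"twist":[0,0,0]},{"hand":1,"dp":[-0.015,0,-0.027],"twist":[0,0,0]},{"hand":1,"dp":[-0.015,0,-0.027],"twist":[0,0,0]},{"hand":1,"dp":[-0.015,0,-0.027],"twist":[0,0,0]},{"hand":1,"dp":[-0.012,0,-0.02],"twist":[0,0,0]},{"hand":1,"dp":[0,0,0],"twist":[0,0,0]},{"hand":1,"dp":[0,0,0],"twist":[0,0,0]}]'; python3 -c "
from h import *
go((.376,-.336,.276),0)"
```

```text
clock: 7.2
eef_pos: [0.3475, -0.3487, 0.4685]
tool_rot: [-0.705, 0.017, 0.006, 0.709]
wrist_force: [-0.5, 0.3, -2.0]
grip_width: 0.0556
t 7.2 p [ 0.3475 -0.3487  0.4685] w 0.0556 F [-0.5  0.3 -2. ] q [-0.11  0.17  0.93  1.94 -0.12  1.13  0.86]
tx [ 0.999 -0.016 -0.033] ty [-0.033  0.007 -0.999] tz [0.016 1.    0.006]
dp [0.0347 0.1915 0.012 ] twist [-0.0064 -0.0161 -0.0333]
```

```bash
python3 -m crank '[{"hand":1,"dp":[0.015,0,0.006],"twist":[-0.006,-0.016,-0.033]},{"hand":1,"dp":[0.012,0,0.005],"twist":[0,0,0]},{"hand":1,"dp":[0,0,0],"twist":[0,0,0]}]'; python3 -c "
from h import *
go((.376,-.336,.276),0)"
```

```text
clock: 7.5
eef_pos: [0.376, -0.3354, 0.4663]
tool_rot: [-0.706, -0.001, 0.001, 0.708]
wrist_force: [0.6, 1.1, -2.7]
grip_width: 0.0559
t 7.5 p [ 0.376  -0.3354  0.4663] w 0.0559 F [ 0.6  1.1 -2.7] q [-0.13  0.19  0.91  1.93 -0.17  1.11  0.85]
tx [ 1.     0.002 -0.001] ty [-0.001  0.003 -1.   ] tz [-0.002  1.     0.003]
dp [ 1.000e-04  1.903e-01 -1.200e-03] twist [-0.003   0.0025 -0.0009]
```

```bash
python3 -m crank '[{"hand":1,"dp":[0,0.02,-0.001],"twist":[-0.003,0.002,0]},{"hand":1,"dp":[0,0.03,0],"twist":[0,0,0]},{"hand":1,"dp":[0,0.03,0],"twist":[0,0,0]},{"hand":1,"dp":[0,0.03,0],"twist":[0,0,0]},{"hand":1,"dp":[0,0.02,0],"twist":[0,0,0]},{"hand":1,"dp":[0,0,0],"twist":[0,0,0]},{"hand":1,"dp":[0,0,0],"twist":[0,0,0]}]'; python3 -c "
from h import *
go((.376,-.336,.276),0)"
```

```text
clock: 8.2
eef_pos: [0.381, -0.3318, 0.3318]
tool_rot: [-0.707, -0.004, 0.006, 0.707]
wrist_force: [0.5, 0.3, -2.8]
grip_width: 0.0555
t 8.2 p [ 0.381  -0.3318  0.3318] w 0.0555 F [ 0.5  0.3 -2.8] q [-0.    0.4   0.81  2.06 -0.38  0.84  1.04]
tx [ 1.     0.015 -0.003] ty [-0.003  0.    -1.   ] tz [-0.015  1.     0.001]
dp [-0.0049  0.0558 -0.0041] twist [-0.0005  0.0149 -0.0033]
```

```bash
python3 -m crank '[{"hand":1,"dp":[-0.003,0.02,-0.003],"twist":[0,0.015,-0.003]},{"hand":1,"dp":[0,0.02,0],"twist":[0,0,0]},{"hand":1,"dp":[0,0.008,0],"twist":[0,0,0]},{"hand":1,"dp":[0,0,0],"twist":[0,0,0]},{"hand":1,"dp":[0,0,0],"twist":[0,0,0]}]'; python3 -c "
from h import *
go((.376,-.336,.274),0)"
```

```text
clock: 8.7
eef_pos: [0.3816, -0.3359, 0.2885]
tool_rot: [0.709, 0.005, 0.002, -0.706]
wrist_force: [0.2, 0.5, -3.0]
grip_width: 0.0559
t 8.7 p [ 0.3816 -0.3359  0.2885] w 0.0559 F [ 0.2  0.5 -3. ] q [ 0.06  0.47  0.74  2.08 -0.47  0.75  1.11]
tx [1.    0.004 0.009] ty [ 0.009 -0.004 -1.   ] tz [-0.004  1.    -0.004]
dp [-0.0057  0.0145  0.    ] twist [0.0041 0.0037 0.0091]
```

```bash
python3 -m crank '[{"hand":1,"dp":[-0.004,0.006,0],"twist":[0.004,0.004,0.009]},{"hand":1,"dp":[0,0.006,0],"twist":[0,0,0]},{"hand":1,"dp":[0,0,0],"twist":[0,0,0]},{"hand":1,"dp":[0,0,0],"twist":[0,0,0]}]'; python3 -c "
from h import *
go((.376,-.336,.273),0)"
```

```text
clock: 9.1
eef_pos: [0.3781, -0.3365, 0.2779]
tool_rot: [0.708, 0.001, 0.001, -0.707]
wrist_force: [0.5, 0.1, -2.7]
grip_width: 0.0558
t 9.1 p [ 0.3781 -0.3365  0.2779] w 0.0558 F [ 0.5  0.1 -2.7] q [ 0.08  0.49  0.73  2.09 -0.49  0.74  1.12]
tx [1.    0.    0.003] ty [ 0.003 -0.002 -1.   ] tz [-0.     1.    -0.002]
dp [-0.0021  0.0049  0.0005] twist [0.0016 0.     0.0033]
```

```bash
python3 -m crank '[{"hand":1,"dp":[0,0.003,0],"twist":[0.001,0,0.003]},{"hand":1,"dp":[0,0.002,0],"twist":[0,0,0]},{"hand":1,"dp":[0,0,0],"twist":[0,0,0]}]'; python3 -c "
from h import *
go((.376,-.336,.272),0)"
```

```text
clock: 9.4
eef_pos: [0.3782, -0.3366, 0.2727]
tool_rot: [0.707, 0.0, 0.0, -0.707]
wrist_force: [-0.3, -0.4, -2.4]
grip_width: 0.0557
t 9.4 p [ 0.3782 -0.3366  0.2727] w 0.0557 F [-0.3 -0.4 -2.4] q [ 0.08  0.5   0.73  2.09 -0.5   0.73  1.13]
tx [ 1. -0.  0.] ty [ 0.    -0.001 -1.   ] tz [ 0.     1.    -0.001]
dp [-0.0022  0.0007  0.0006] twist [ 0.0006 -0.      0.0003]
```

```bash
python3 -m crank '[{"hand":1,"dp":[0,0.001,0],"twist":[0,0,0]},{"hand":1,"dp":[0,0,0],"twist":[0,0,0]}]'; python3 -c "
from h import *
st()"
```

```text
clock: 9.6
eef_pos: [0.3783, -0.337, 0.2722]
tool_rot: [0.707, 0.0, 0.0, -0.707]
wrist_force: [0.2, 0.1, -2.5]
grip_width: 0.0555
t 9.6 p [ 0.3783 -0.337   0.2722] w 0.0555 F [ 0.2  0.1 -2.5] q [ 0.08  0.5   0.72  2.09 -0.5   0.73  1.13]
tx [ 1.    -0.     0.001] ty [ 0.001 -0.001 -1.   ] tz [ 0.     1.    -0.001]
```

```bash
python3 -m crank '[{"hand":1,"dp":[0,0.0015,0],"twist":[0,0,0]},{"hand":1,"dp":[0,0.001,0],"twist":[0,0,0]}]'; python3 -c "
from h import *
st()"
```

```text
clock: 9.8
eef_pos: [0.3781, -0.3379, 0.2721]
tool_rot: [-0.707, -0.001, -0.001, 0.707]
wrist_force: [-3.0, 3.2, 11.8]
grip_width: 0.0558
t 9.8 p [ 0.3781 -0.3379  0.2721] w 0.0558 F [-3.   3.2 11.8] q [ 0.09  0.5   0.72  2.09 -0.5   0.73  1.13]
tx [ 1.    -0.     0.003] ty [ 0.003  0.001 -1.   ] tz [0.    1.    0.001]
```

```bash
python3 -m crank '[{"hand":-0.4,"dp":[0,-0.001,0],"twist":[0,0,0]},{"hand":-0.6,"dp":[0,0,0],"twist":[0,0,0]},{"hand":-1,"dp":[0,0,0],"twist":[0,0,0]},{"hand":-1,"dp":[0,0,0],"twist":[0,0,0]}]'; python3 -c "
from h import *
st()"
```

```text
clock: 10.2
eef_pos: [0.3786, -0.3385, 0.2739]
tool_rot: [0.707, 0.002, 0.002, -0.707]
wrist_force: [0.5, 0.1, -0.3]
grip_width: 0.0855
t 10.2 p [ 0.3786 -0.3385  0.2739] w 0.0855 F [ 0.5  0.1 -0.3] q [ 0.09  0.5   0.72  2.09 -0.5   0.73  1.13]
tx [ 1.    -0.001  0.005] ty [ 0.005 -0.001 -1.   ] tz [ 0.001  1.    -0.001]
```

Up, then to above the bottle.

```bash
python3 -m crank '[{"hand":-1,"dp":[0,-0.02,0],"twist":[0,0,0]},{"hand":-1,"dp":[0,-0.035,0],"twist":[0,0,0]},{"hand":-1,"dp":[0,-0.035,0],"twist":[0,0,0]},{"hand":-1,"dp":[0,-0.035,0],"twist":[0,0,0]},{"hand":-1,"dp":[0,-0.02,0],"twist":[0,0,0]},{"hand":-1,"dp":[0,0,0],"twist":[0,0,0]}]'; python3 -c "
from h import *
go((.603,-.091,.43),0)
shot('side','s3')"
```

```text
clock: 10.8
eef_pos: [0.378, -0.3383, 0.4225]
tool_rot: [-0.707, 0.0, -0.001, 0.707]
wrist_force: [0.8, -0.3, -0.0]
grip_width: 0.0856
t 10.8 p [ 0.378  -0.3383  0.4225] w 0.0856 F [ 0.8 -0.3 -0. ] q [-0.1   0.26  0.9   1.97 -0.24  1.02  0.92]
tx [ 1.    -0.001  0.   ] ty [ 0.  0. -1.] tz [0.001 1.    0.   ]
dp [ 0.2246 -0.0073  0.2476] twist [-0.0003 -0.0013  0.0005]
```

View pics/s3.png

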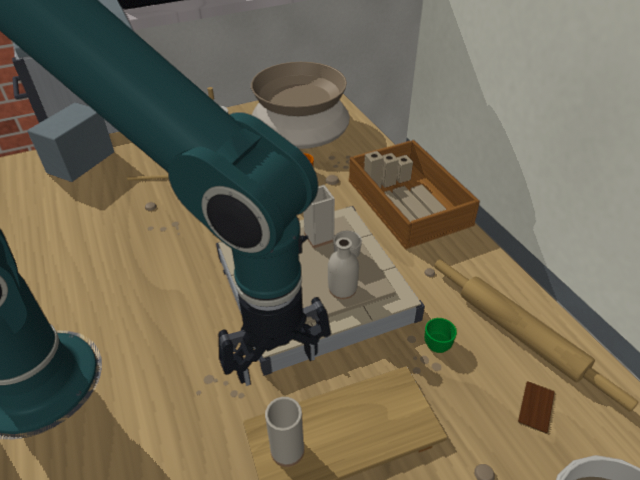

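```bash
python3 -m crank '[{"hand":-1,"dp":[0.02,-0.002,0.022],"twist":[0,0,0]},{"hand":-1,"dp":[0.02,-0.002,0.022],"twist":[0,0,0]},{"hand":-1,"dp":[0.02,-0.002,0.022],"twist":[0,0,0]},{"hand":-1,"dp":[0.02,-0.002,0.022],"twist":[0,0,0]},{"hand":-1,"dp":[0.02,0,0.022],"twist":[0,0,0]},{"hand":-1,"dp":[0.02,0,0.022],"twist":[0,0,0]},{"hand":-1,"dp":[0.02,0,0.022],"twist":[0,0,0]},{"hand":-1,"dp":[0.02,0,0.022],"twist":[0,0,0]},{"hand":-1,"dp":[0.02,0,0.022],"twist":[0,0,0]},{"hand":-1,"dp":[0.015,0,0.016],"twist":[0,0,0]},{"hand":-1,"dp":[0,0,0],"twist":[0,0,0]},{"hand":-1,"dp":[0,0,0],"twist":[0,0,0]}]'; python3 -c "
from h import *
go((.603,-.091,.43),0)"
```

```text
clock: 12.05
eef_pos: [0.5774, -0.1142, 0.4109]
tool_rot: [-0.705, 0.011, 0.007, 0.709]
wrist_force: [-0.1, -1.0, 0.3]
grip_width: 0.0853
t 12.05 p [ 0.5774 -0.1142  0.4109] w 0.0853 F [-0.1 -1.   0.3] q [-0.44  0.43  0.77  1.78 -0.33  1.09  0.44]
tx [ 1.    -0.006 -0.027] ty [-0.027  0.004 -1.   ] tz [0.006 1.    0.004]
dp [ 0.025  -0.0197  0.0234] twist [-0.0044 -0.0056 -0.0266]
```

```bash
python3 -m crank '[{"hand":-1,"dp":[0.012,-0.003,0.012],"twist":[-0.004,-0.006,-0.027]},{"hand":-1,"dp":[0.01,0,0.01],"twist":[0,0,0]},{"hand":-1,"dp":[0,0,0],"twist":[0,0,0]}]'; python3 -c "
from h import *
go((.603,-.091,.344),0)"
```

```text
clock: 12.35
eef_pos: [0.6, -0.0929, 0.4135]
tool_rot: [-0.707, 0.0, -0.002, 0.707]
wrist_force: [-0.4, 0.7, -0.6]
grip_width: 0.0853
t 12.35 p [ 0.6    -0.0929  0.4135] w 0.0853 F [-0.4  0.7 -0.6] q [-0.46  0.46  0.76  1.74 -0.35  1.08  0.4 ]
tx [ 1.    -0.003  0.002] ty [ 0.002  0.    -1.   ] tz [0.003 1.    0.   ]
dp [0.0029 0.0695 0.0019] twist [-0.0003 -0.0034  0.0021]
```

```bash
python3 -m crank '[{"hand":-1,"dp":[0.002,0.02,0.002],"twist":[0,-0.003,0.002]},{"hand":-1,"dp":[0,0.02,0],"twist":[0,0,0]},{"hand":-1,"dp":[0,0.015,0],"twist":[0,0,0]},{"hand":-1,"dp":[0,0,0],"twist":[0,0,0]},{"hand":-1,"dp":[0,0,0],"twist":[0,0,0]}]'; python3 -c "
from h import *
go((.603,-.091,.344),0)"
```

```text
clock: 12.85
eef_pos: [0.6025, -0.0924, 0.3585]
tool_rot: [0.707, 0.0, 0.002, -0.707]
wrist_force: [0.5, 0.0, 0.8]
grip_width: 0.0857
t 12.85 p [ 0.6025 -0.0924  0.3585] w 0.0857 F [0.5 0.  0.8] q [-0.43  0.52  0.72  1.79 -0.41  0.98  0.45]
tx [ 1.    -0.002  0.003] ty [ 0.003 -0.    -1.   ] tz [ 0.002  1.    -0.   ]
dp [0.0004 0.0145 0.0014] twist [ 0.0004 -0.002   0.0033]
```

```bash
python3 -m crank '[{"hand":-1,"dp":[0,0.008,0.001],"twist":[0,-0.002,0.003]},{"hand":-1,"dp":[0,0.005,0],"twist":[0,0,0]},{"hand":-0.5,"dp":[0,0,0],"twist":[0,0,0]},{"hand":0,"dp":[0,0,0],"twist":[0,0,0]},{"hand":0.2,"dp":[0,0,0],"twist":[0,0,0]}]'; python3 -c "
from h import *
go((.603,-.091,.344),0)
shot('wrist','w4')"
```

```text
clock: 13.35
eef_pos: [0.6031, -0.0919, 0.3468]
tool_rot: [0.707, 0.001, 0.001, -0.707]
wrist_force: [1.5, 0.2, -0.1]
grip_width: 0.0445
t 13.35 p [ 0.6031 -0.0919  0.3468] w 0.0445 F [ 1.5  0.2 -0.1] q [-0.43  0.54  0.71  1.79 -0.42  0.96  0.46]
tx [ 1.    -0.     0.004] ty [ 0.004 -0.    -1.   ] tz [ 0.  1. -0.]
dp [-0.0001  0.0028  0.0009] twist [ 0.0003 -0.0004  0.0036]
```

View pics/w4.png

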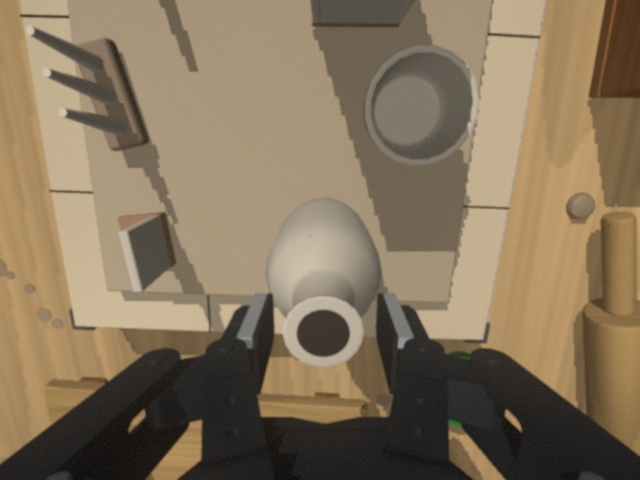

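```bash
python3 -m crank '[{"hand":0.2,"dp":[0,0.002,0.001],"twist":[0,0,0.003]},{"hand":0.35,"dp":[0,0,0],"twist":[0,0,0]},{"hand":0.45,"dp":[0,0,0],"twist":[0,0,0]},{"hand":1,"dp":[0,0,0],"twist":[0,0,0]},{"hand":1,"dp":[0,0,0],"twist":[0,0,0]},{"hand":1,"dp":[0,0,0],"twist":[0,0,0]},{"hand":1,"dp":[0,0,0],"twist":[0,0,0]}]' 50; python3 -c "
from h import *
go((.603,-.091,.344),0)"
```

```text
clock: 14.1
eef_pos: [0.603, -0.0908, 0.3451]
tool_rot: [-0.707, -0.0, -0.0, 0.707]
wrist_force: [-0.1, 0.3, 0.5]
grip_width: 0.027
t 14.1 p [ 0.603  -0.0908  0.3451] w 0.027 F [-0.1  0.3  0.5] q [-0.43  0.54  0.71  1.79 -0.42  0.96  0.46]
tx [ 1.    -0.     0.001] ty [ 0.001  0.    -1.   ] tz [0. 1. 0.]
dp [ 0.      0.0011 -0.0002] twist [-0.0001 -0.0002  0.0005]
```

```bash
python3 -m crank '[{"hand":1,"dp":[0,-0.006,0],"twist":[0,0,0]},{"hand":1,"dp":[0,-0.01,0],"twist":[0,0,0]},{"hand":1,"dp":[0,-0.02,0],"twist":[0,0,0]},{"hand":1,"dp":[0,-0.02,0],"twist":[0,0,0]},{"hand":1,"dp":[0,-0.02,0],"twist":[0,0,0]},{"hand":1,"dp":[0,-0.02,0],"twist":[0,0,0]},{"hand":1,"dp":[0,-0.01,0],"twist":[0,0,0]},{"hand":1,"dp":[0,0,0],"twist":[0,0,0]}]' 60; python3 -c "
from h import *
go((.4815,-.343,.45),0)
shot('wrist','w5')
shot('side','s5')"
```

```text
clock: 14.9
eef_pos: [0.6018, -0.0906, 0.4554]
tool_rot: [0.707, -0.002, -0.001, -0.707]
wrist_force: [0.0, -0.0, -4.5]
grip_width: 0.0265
t 14.9 p [ 0.6018 -0.0906  0.4554] w 0.0265 F [ 0.  -0.  -4.5] q [-0.49  0.42  0.78  1.69 -0.31  1.17  0.37]
tx [ 1.    -0.001 -0.005] ty [-0.005 -0.    -1.   ] tz [ 0.001  1.    -0.   ]
dp [-0.12    0.006  -0.2526] twist [ 0.0003 -0.0012 -0.0045]
```

View pics/w5.png

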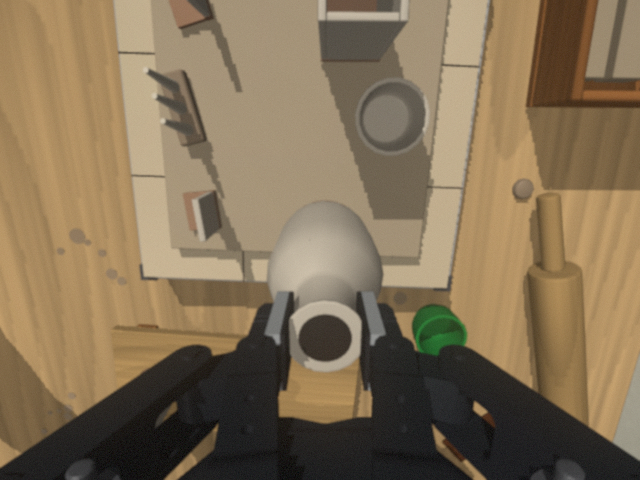

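View pics/s5.png

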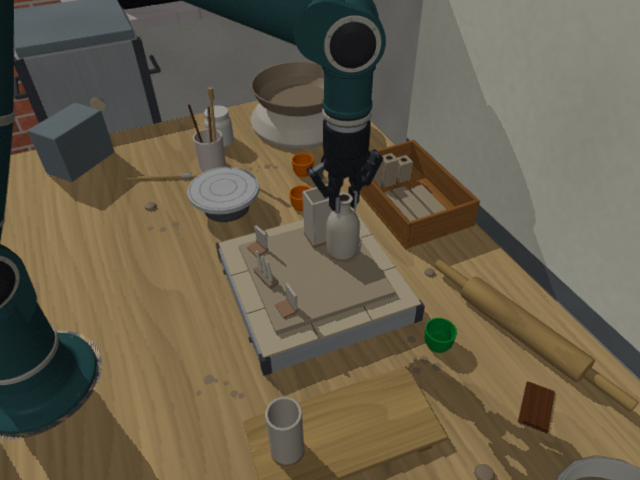

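```bash
python3 -m crank '[{"hand":1,"dp":[-0.004,0,-0.008],"twist":[0,0,-0.004]},{"hand":1,"dp":[-0.008,0,-0.016],"twist":[0,0,0]},{"hand":1,"dp":[-0.009,0,-0.019],"twist":[0,0,0]},{"hand":1,"dp":[-0.009,0,-0.019],"twist":[0,0,0]},{"hand":1,"dp":[-0.009,0,-0.019],"twist":[0,0,0]},{"hand":1,"dp":[-0.009,0,-0.019],"twist":[0,0,0]},{"hand":1,"dp":[-0.009,0,-0.019],"twist":[0,0,0]},{"hand":1,"dp":[-0.009,0,-0.019],"twist":[0,0,0]},{"hand":1,"dp":[-0.009,0,-0.019],"twist":[0,0,0]},{"hand":1,"dp":[-0.009,0,-0.019],"twist":[0,0,0]},{"hand":1,"dp":[-0.009,0,-0.019],"twist":[0,0,0]},{"hand":1,"dp":[-0.009,0,-0.019],"twist":[0,0,0]},{"hand":1,"dp":[-0.005,0,-0.01],"twist":[0,0,0]},{"hand":1,"dp":[-0.002,0,-0.004],"twist":[0,0,0]},{"hand":1,"dp":[0,0,0],"twist":[0,0,0]},{"hand":1,"dp":[0,0,0],"twist":[0,0,0]}]'; python3 -c "
from h import *
go((.483,-.343,.303),0)"
```

```text
clock: 16.6
eef_pos: [0.4698, -0.3413, 0.4445]
tool_rot: [0.707, -0.016, -0.002, -0.707]
wrist_force: [0.4, 0.9, -4.0]
grip_width: 0.0267
t 16.6 p [ 0.4698 -0.3413  0.4445] w 0.0267 F [ 0.4  0.9 -4. ] q [-0.08  0.39  0.85  1.77 -0.3   1.14  0.84]
tx [ 0.999 -0.02  -0.026] ty [-0.026 -0.    -1.   ] tz [ 0.02   1.    -0.001]
dp [ 0.0169  0.1411 -0.0013] twist [ 0.0006 -0.0197 -0.0259]
```

```bash
python3 -m crank '[{"hand":1,"dp":[0.01,0.01,-0.001],"twist":[0,-0.02,-0.025]},{"hand":1,"dp":[0.002,0.02,0],"twist":[0,0,0]},{"hand":1,"dp":[0,0.025,0],"twist":[0,0,0]},{"hand":1,"dp":[0,0.025,0],"twist":[0,0,0]},{"hand":1,"dp":[0,0.01,0],"twist":[0,0,0]},{"hand":1,"dp":[0,0,0],"twist":[0,0,0]},{"hand":1,"dp":[0,0,0],"twist":[0,0,0]}]'; python3 -c "
from h import *
go((.483,-.343,.303),0)"
```

```text
clock: 17.3
eef_pos: [0.4879, -0.3358, 0.352]
tool_rot: [-0.706, -0.006, 0.004, 0.708]
wrist_force: [-0.5, 0.1, -3.3]
grip_width: 0.0266
t 17.3 p [ 0.4879 -0.3358  0.352 ] w 0.0266 F [-0.5  0.1 -3.3] q [-0.02  0.51  0.76  1.83 -0.43  0.96  0.94]
tx [1.    0.015 0.003] ty [ 0.003  0.002 -1.   ] tz [-0.015  1.     0.002]
dp [-0.0052  0.0489 -0.0072] twist [-0.0021  0.0148  0.0034]
```

```bash
python3 -m crank '[{"hand":1,"dp":[-0.004,0.01,-0.006],"twist":[-0.002,0.015,0.003]},{"hand":1,"dp":[0,0.015,0],"twist":[0,0,0]},{"hand":1,"dp":[0,0.008,0],"twist":[0,0,0]},{"hand":1,"dp":[0,0,0],"twist":[0,0,0]},{"hand":1,"dp":[0,0,0],"twist":[0,0,0]}]'; python3 -c "
from h import *
go((.483,-.343,.303),0)"
```

```text
clock: 17.8
eef_pos: [0.4846, -0.343, 0.3187]
tool_rot: [0.708, 0.001, 0.002, -0.706]
wrist_force: [0.0, 0.2, -2.2]
grip_width: 0.0262
t 17.8 p [ 0.4846 -0.343   0.3187] w 0.0262 F [ 0.   0.2 -2.2] q [ 0.01  0.56  0.74  1.85 -0.47  0.91  0.97]
tx [ 1.    -0.001  0.004] ty [ 0.004 -0.002 -1.   ] tz [ 0.001  1.    -0.002]
dp [-0.0016  0.0157  0.0001] twist [ 0.002  -0.0012  0.0043]
```

```bash
python3 -m crank '[{"hand":1,"dp":[0,0.008,0],"twist":[0.002,0,0.004]},{"hand":1,"dp":[0,0.005,0],"twist":[0,0,0]},{"hand":1,"dp":[0,0,0],"twist":[0,0,0]},{"hand":1,"dp":[0,0,0],"twist":[0,0,0]}]'; python3 -c "
from h import *
go((.483,-.343,.300),0)"
```

```text
clock: 18.2
eef_pos: [0.4848, -0.3432, 0.305]
tool_rot: [0.707, -0.0, 0.001, -0.707]
wrist_force: [-0.2, -0.2, -3.1]
grip_width: 0.0269
t 18.2 p [ 0.4848 -0.3432  0.305 ] w 0.0269 F [-0.2 -0.2 -3.1] q [ 0.02  0.58  0.72  1.86 -0.49  0.89  0.98]
tx [ 1.    -0.001  0.001] ty [ 0.001 -0.    -1.   ] tz [ 0.001  1.    -0.   ]
dp [-0.0018  0.005   0.0002] twist [ 0.0001 -0.0011  0.0008]
```

```bash
python3 -m crank '[{"hand":1,"dp":[0,0.003,0],"twist":[0,0,0]},{"hand":1,"dp":[0,0.002,0],"twist":[0,0,0]},{"hand":1,"dp":[0,0.001,0],"twist":[0,0,0]}]'; python3 -c "
from h import *
go((.483,-.343,.300),0)"
```

```text
clock: 18.5
eef_pos: [0.4852, -0.3438, 0.3001]
tool_rot: [0.707, 0.001, 0.001, -0.707]
wrist_force: [-1.7, 1.2, 9.9]
grip_width: 0.0263
t 18.5 p [ 0.4852 -0.3438  0.3001] w 0.0263 F [-1.7  1.2  9.9] q [ 0.03  0.59  0.72  1.86 -0.49  0.88  0.99]
tx [ 1.    -0.001  0.003] ty [ 0.003 -0.001 -1.   ] tz [ 0.001  1.    -0.001]
dp [-0.0022  0.0001  0.0008] twist [ 0.0011 -0.001   0.0029]
```

```bash
python3 -m crank '[{"hand":0.3,"dp":[0,-0.001,0],"twist":[0,0,0]},{"hand":0,"dp":[0,0,0],"twist":[0,0,0]},{"hand":-0.5,"dp":[0,0,0],"twist":[0,0,0]},{"hand":-1,"dp":[0,0,0],"twist":[0,0,0]},{"hand":-1,"dp":[0,-0.02,0],"twist":[0,0,0]},{"hand":-1,"dp":[0,-0.03,0],"twist":[0,0,0]},{"hand":-1,"dp":[0,-0.035,0],"twist":[0,0,0]},{"hand":-1,"dp":[0,-0.035,0],"twist":[0,0,0]},{"hand":-1,"dp":[0,-0.02,0],"twist":[0,0,0]},{"hand":-1,"dp":[0,0,0],"twist":[0,0,0]}]'; python3 -c "
from h import *
go((.6228,.0694,.45),0)"
```

```text
clock: 19.5
eef_pos: [0.485, -0.3441, 0.4471]
tool_rot: [0.708, 0.001, 0.002, -0.706]
wrist_force: [-0.0, 0.2, 0.3]
grip_width: 0.0854
t 19.5 p [ 0.485  -0.3441  0.4471] w 0.0854 F [-0.   0.2  0.3] q [-0.07  0.41  0.84  1.74 -0.33  1.13  0.86]
tx [ 1.    -0.002  0.004] ty [ 0.004 -0.002 -1.   ] tz [ 0.002  1.    -0.002]
dp [ 0.1371 -0.0032  0.4137] twist [ 0.0023 -0.0017  0.0043]
```

```bash
python3 -m crank '[{"hand":-1,"dp":[0.009,-0.002,0.028],"twist":[0,0,0]},{"hand":-1,"dp":[0.009,-0.002,0.028],"twist":[0,0,0]},{"hand":-1,"dp":[0.009,-0.002,0.028],"twist":[0,0,0]},{"hand":-1,"dp":[0.009,-0.002,0.028],"twist":[0,0,0]},{"hand":-1,"dp":[0.009,0,0.028],"twist":[0,0,0]},{"hand":-1,"dp":[0.009,0,0.028],"twist":[0,0,0]},{"hand":-1,"dp":[0.009,0,0.028],"twist":[0,0,0]},{"hand":-1,"dp":[0.009,0,0.028],"twist":[0,0,0]},{"hand":-1,"dp":[0.009,0,0.028],"twist":[0,0,0]},{"hand":-1,"dp":[0.009,0,0.028],"twist":[0,0,0]},{"hand":-1,"dp":[0.009,0,0.028],"twist":[0,0,0]},{"hand":-1,"dp":[0.009,0,0.028],"twist":[0,0,0]},{"hand":-1,"dp":[0.009,0,0.028],"twist":[0,0,0]},{"hand":-1,"dp":[0.004,0,0.012],"twist":[0,0,0]},{"hand":-1,"dp":[0,0,0],"twist":[0,0,0]},{"hand":-1,"dp":[0,0,0],"twist":[0,0,0]}]'; python3 -c "
from h import *
go((.6228,.0694,.45),0)"
```

```text
clock: 21.1
eef_pos: [0.6078, 0.0466, 0.4382]
tool_rot: [0.708, -0.007, -0.003, -0.706]
wrist_force: [0.3, -0.6, -0.1]
grip_width: 0.0854
t 21.1 p [0.6078 0.0466 0.4382] w 0.0854 F [ 0.3 -0.6 -0.1] q [-0.68  0.43  0.74  1.7  -0.31  1.14  0.14]
tx [ 1.    -0.006 -0.014] ty [-0.014 -0.004 -1.   ] tz [ 0.006  1.    -0.004]
dp [ 0.0147 -0.0121  0.0229] twist [ 0.0039 -0.0056 -0.014 ]
```

```bash
python3 -m crank '[{"hand":-1,"dp":[0.012,0,0.018],"twist":[0.004,-0.006,-0.014]},{"hand":-1,"dp":[0,0,0],"twist":[0,0,0]},{"hand":-1,"dp":[0,0,0],"twist":[0,0,0]}]'; python3 -c "
from h import *
go((.6228,.0694,.32),0)"
```

```text
clock: 21.4
eef_pos: [0.6204, 0.0614, 0.4381]
tool_rot: [0.707, -0.001, 0.002, -0.707]
wrist_force: [0.8, -0.2, 0.5]
grip_width: 0.0856
t 21.4 p [0.6204 0.0614 0.4381] w 0.0856 F [ 0.8 -0.2  0.5] q [-0.69  0.45  0.73  1.67 -0.33  1.14  0.13]
tx [ 1.    -0.005  0.002] ty [ 0.002 -0.    -1.   ] tz [ 0.005  1.    -0.   ]
dp [0.0022 0.1181 0.008 ] twist [ 0.0003 -0.0053  0.0016]
```

```bash
python3 -m crank '[{"hand":-1,"dp":[0.002,0.01,0.008],"twist":[0,-0.005,0.002]},{"hand":-1,"dp":[0,0.025,0],"twist":[0,0,0]},{"hand":-1,"dp":[0,0.025,0],"twist":[0,0,0]},{"hand":-1,"dp":[0,0,0],"twist":[0,0,0]},{"hand":-1,"dp":[0,0,0],"twist":[0,0,0]}]'; python3 -c "
from h import *
go((.6228,.0694,.32),0)"
```

```text
clock: 21.9
eef_pos: [0.623, 0.0691, 0.3758]
tool_rot: [-0.707, 0.0, -0.001, 0.707]
wrist_force: [-0.3, -0.1, 0.8]
grip_width: 0.085
t 21.9 p [0.623  0.0691 0.3758] w 0.085 F [-0.3 -0.1  0.8] q [-0.67  0.52  0.69  1.73 -0.38  1.03  0.16]
tx [ 1.    -0.002  0.001] ty [ 0.001  0.001 -1.   ] tz [0.002 1.    0.001]
dp [-0.0003  0.0558  0.0002] twist [-0.0007 -0.0022  0.001 ]
```

```bash
python3 -m crank '[{"hand":-1,"dp":[0,0.02,0],"twist":[0,-0.002,0.001]},{"hand":-1,"dp":[0,0.02,0],"twist":[0,0,0]},{"hand":-1,"dp":[0,0.01,0],"twist":[0,0,0]},{"hand":-1,"dp":[0,0,0],"twist":[0,0,0]},{"hand":-1,"dp":[0,0,0],"twist":[0,0,0]}]'; python3 -c "
from h import *
go((.6228,.0694,.32),0)"
```

```text
clock: 22.4
eef_pos: [0.6253, 0.0691, 0.3299]
tool_rot: [-0.706, -0.003, -0.003, 0.708]
wrist_force: [-0.4, 1.3, -0.1]
grip_width: 0.0855
t 22.4 p [0.6253 0.0691 0.3299] w 0.0855 F [-0.4  1.3 -0.1] q [-0.64  0.58  0.66  1.76 -0.43  0.95  0.2 ]
tx [ 1.    -0.     0.008] ty [ 0.008  0.003 -1.   ] tz [0.    1.    0.003]
dp [-0.0026  0.0099  0.0003] twist [-0.0027 -0.0003  0.0081]
```

```bash
python3 -m crank '[{"hand":-1,"dp":[-0.002,0.008,0],"twist":[-0.003,0,0.008]},{"hand":-1,"dp":[0,0.001,0],"twist":[0,0,0.001]},{"hand":-1,"dp":[0,0,0],"twist":[0,0,0]}]'; python3 -c "
from h import *
go((.6228,.0694,.32),0)"
```

```text
clock: 22.7
eef_pos: [0.624, 0.069, 0.3227]
tool_rot: [-0.707, -0.001, -0.001, 0.707]
wrist_force: [0.2, 0.1, 0.1]
grip_width: 0.0851
t 22.7 p [0.624  0.069  0.3227] w 0.0851 F [0.2 0.1 0.1] q [-0.64  0.59  0.66  1.76 -0.43  0.94  0.2 ]
tx [ 1.    -0.     0.002] ty [ 0.002  0.    -1.   ] tz [0. 1. 0.]
dp [-0.0012  0.0027  0.0004] twist [-0.0004 -0.0002  0.0021]
```

```bash
python3 -m crank '[{"hand":-1,"dp":[-0.001,0.002,0],"twist":[0,0,0.002]},{"hand":0,"dp":[0,0,0],"twist":[0,0,0]},{"hand":0.2,"dp":[0,0,0],"twist":[0,0,0]},{"hand":1,"dp":[0,0,0],"twist":[0,0,0]},{"hand":1,"dp":[0,0,0],"twist":[0,0,0]},{"hand":1,"dp":[0,0,0],"twist":[0,0,0]},{"hand":1,"dp":[0,0,0],"twist":[0,0,0]}]' 50; python3 -c "
from h import *
go((.6228,.0694,.32),0)"
```

```text
clock: 23.4
eef_pos: [0.623, 0.069, 0.3213]
tool_rot: [-0.707, -0.0, -0.0, 0.707]
wrist_force: [0.0, 0.4, 0.2]
grip_width: 0.0517
t 23.4 p [0.623  0.069  0.3213] w 0.0517 F [0.  0.4 0.2] q [-0.64  0.59  0.66  1.76 -0.43  0.94  0.2 ]
tx [ 1.    -0.     0.001] ty [ 0.001  0.001 -1.   ] tz [0.    1.    0.001]
dp [-0.0002  0.0013  0.0004] twist [-0.0008 -0.0003  0.0008]
```

```bash
python3 -m crank '[{"hand":1,"dp":[0,-0.006,0],"twist":[0,0,0]},{"hand":1,"dp":[0,-0.015,0],"twist":[0,0,0]},{"hand":1,"dp":[0,-0.025,0],"twist":[0,0,0]},{"hand":1,"dp":[0,-0.03,0],"twist":[0,0,0]},{"hand":1,"dp":[0,-0.025,0],"twist":[0,0,0]},{"hand":1,"dp":[0,-0.01,0],"twist":[0,0,0]},{"hand":1,"dp":[0,0,0],"twist":[0,0,0]}]'; python3 -c "
from h import *
go((.59,-.350,.43),0)"
```

```text
clock: 24.1
eef_pos: [0.6221, 0.0685, 0.4384]
tool_rot: [0.707, -0.001, -0.0, -0.707]
wrist_force: [0.3, -0.2, -3.7]
grip_width: 0.0515
t 24.1 p [0.6221 0.0685 0.4384] w 0.0515 F [ 0.3 -0.2 -3.7] q [-0.69  0.46  0.73  1.67 -0.33  1.15  0.12]
tx [ 1.    -0.001 -0.003] ty [-0.003 -0.    -1.   ] tz [ 0.001  1.    -0.   ]
dp [-0.0315  0.0086 -0.4186] twist [ 0.0002 -0.0014 -0.0026]
```

```bash
python3 -m crank '[{"hand":1,"dp":[0,0,-0.012],"twist":[0,0,-0.002]},{"hand":1,"dp":[-0.001,0,-0.02],"twist":[0,0,0]},{"hand":1,"dp":[-0.001,0,-0.028],"twist":[0,0,0]},{"hand":1,"dp":[-0.001,0,-0.028],"twist":[0,0,0]},{"hand":1,"dp":[-0.001,0,-0.028],"twist":[0,0,0]},{"hand":1,"dp":[-0.001,0,-0.028],"twist":[0,0,0]},{"hand":1,"dp":[-0.001,0,-0.028],"twist":[0,0,0]},{"hand":1,"dp":[-0.001,0,-0.028],"twist":[0,0,0]},{"hand":1,"dp":[-0.001,0,-0.028],"twist":[0,0,0]},{"hand":1,"dp":[-0.001,0,-0.028],"twist":[0,0,0]},{"hand":1,"dp":[-0.001,0,-0.028],"twist":[0,0,0]},{"hand":1,"dp":[-0.001,0,-0.028],"twist":[0,0,0]},{"hand":1,"dp":[-0.001,0,-0.028],"twist":[0,0,0]},{"hand":1,"dp":[-0.001,0,-0.028],"twist":[0,0,0]},{"hand":1,"dp":[0,0,-0.02],"twist":[0,0,0]},{"hand":1,"dp":[0,0,-0.008],"twist":[0,0,0]},{"hand":1,"dp":[0,0,0],"twist":[0,0,0]},{"hand":1,"dp":[0,0,0],"twist":[0,0,0]}]'; python3 -c "
from h import *
go((.59,-.350,.28),0)"
```

```text
clock: 25.9
eef_pos: [0.5947, -0.3537, 0.411]
tool_rot: [-0.707, 0.02, 0.012, 0.707]
wrist_force: [-0.4, 0.4, -2.5]
grip_width: 0.0516
t 25.9 p [ 0.5947 -0.3537  0.411 ] w 0.0516 F [-0.4  0.4 -2.5] q [ 0.    0.63  0.75  1.5  -0.41  1.22  0.8 ]
tx [ 0.999 -0.012 -0.046] ty [-0.046  0.001 -0.999] tz [0.012 1.    0.   ]
dp [0.0013 0.1311 0.0036] twist [-0.0005 -0.0119 -0.0458]
```

```bash
python3 -m crank '[{"hand":1,"dp":[0,0,0.002],"twist":[0,-0.012,-0.045]},{"hand":1,"dp":[-0.003,0.01,0],"twist":[0,0,0]},{"hand":1,"dp":[0,0.02,0],"twist":[0,0,0]},{"hand":1,"dp":[0,0.025,0],"twist":[0,0,0]},{"hand":1,"dp":[0,0.02,0],"twist":[0,0,0]},{"hand":1,"dp":[0,0,0],"twist":[0,0,0]},{"hand":1,"dp":[0,0,0],"twist":[0,0,0]}]'; python3 -c "
from h import *
go((.59,-.350,.279),0)"
```

```text
clock: 26.6
eef_pos: [0.5933, -0.3423, 0.3303]
tool_rot: [-0.704, -0.002, 0.006, 0.71]
wrist_force: [1.1, -1.1, -2.2]
grip_width: 0.0514
t 26.6 p [ 0.5933 -0.3423  0.3303] w 0.0514 F [ 1.1 -1.1 -2.2] q [ 0.02  0.68  0.69  1.6  -0.49  1.04  0.86]
tx [ 1.     0.011 -0.006] ty [-0.006  0.007 -1.   ] tz [-0.011  1.     0.007]
dp [-0.0031  0.0513 -0.0081] twist [-0.0073  0.0114 -0.0057]
```

```bash
python3 -m crank '[{"hand":1,"dp":[-0.002,0.01,-0.007],"twist":[-0.007,0.011,-0.006]},{"hand":1,"dp":[0,0.015,0],"twist":[0,0,0]},{"hand":1,"dp":[0,0.012,0],"twist":[0,0,0]},{"hand":1,"dp":[0,0,0],"twist":[0,0,0]},{"hand":1,"dp":[0,0,0],"twist":[0,0,0]}]'; python3 -c "
from h import *
go((.59,-.350,.279),0)"
```

```text
clock: 27.1
eef_pos: [0.5919, -0.3496, 0.2922]
tool_rot: [0.708, 0.001, 0.001, -0.707]
wrist_force: [0.1, 1.2, -3.3]
grip_width: 0.0516
t 27.1 p [ 0.5919 -0.3496  0.2922] w 0.0516 F [ 0.1  1.2 -3.3] q [ 0.04  0.73  0.67  1.62 -0.52  0.97  0.88]
tx [1.    0.    0.003] ty [ 0.003 -0.001 -1.   ] tz [-0.     1.    -0.001]
dp [-0.0019  0.0132 -0.0004] twist [0.0014 0.0005 0.003 ]
```

```bash
python3 -m crank '[{"hand":1,"dp":[0,0.007,0],"twist":[0.001,0,0.003]},{"hand":1,"dp":[0,0.004,0],"twist":[0,0,0]},{"hand":1,"dp":[0,0,0],"twist":[0,0,0]},{"hand":1,"dp":[0,0.002,0],"twist":[0,0,0]}]'; python3 -c "
from h import *
go((.59,-.350,.2763),0)"
```

```text
clock: 27.5
eef_pos: [0.5922, -0.35, 0.2792]
tool_rot: [0.708, 0.001, 0.0, -0.707]
wrist_force: [1.3, 0.0, -4.0]
grip_width: 0.0514
t 27.5 p [ 0.5922 -0.35    0.2792] w 0.0514 F [ 1.3  0.  -4. ] q [ 0.05  0.74  0.66  1.62 -0.53  0.96  0.89]
tx [1.    0.    0.001] ty [ 0.001 -0.001 -1.   ] tz [-0.     1.    -0.001]
dp [-0.0022  0.0029 -0.    ] twist [0.0011 0.0005 0.0014]
```

```bash
python3 -m crank '[{"hand":1,"dp":[0,0.002,0],"twist":[0.001,0,0.001]},{"hand":1,"dp":[0,0.0015,0],"twist":[0,0,0]},{"hand":1,"dp":[0,0.001,0],"twist":[0,0,0]}]'; python3 -c "
from h import *
go((.59,-.350,.2763),0)"
```

```text
clock: 27.8
eef_pos: [0.5923, -0.3503, 0.2763]
tool_rot: [-0.707, -0.001, -0.0, 0.707]
wrist_force: [-2.8, 1.4, 6.9]
grip_width: 0.0512
t 27.8 p [ 0.5923 -0.3503  0.2763] w 0.0512 F [-2.8  1.4  6.9] q [ 0.05  0.75  0.66  1.62 -0.53  0.95  0.89]
tx [1.    0.001 0.001] ty [ 0.001  0.    -1.   ] tz [-0.001  1.     0.   ]
dp [-0.0023 -0.      0.0003] twist [-0.0004  0.0006  0.001 ]
```

```bash
python3 -m crank '[{"hand":-0.3,"dp":[0,-0.001,0],"twist":[0,0,0]},{"hand":-0.6,"dp":[0,0,0],"twist":[0,0,0]},{"hand":-0.9,"dp":[0,0,0],"twist":[0,0,0]},{"hand":-0.9,"dp":[0,-0.015,0],"twist":[0,0,0]},{"hand":-1,"dp":[0,-0.03,0],"twist":[0,0,0]},{"hand":-1,"dp":[0,-0.035,0],"twist":[0,0,0]},{"hand":-1,"dp":[0,-0.035,0],"twist":[0,0,0]},{"hand":-1,"dp":[0,-0.015,0],"twist":[0,0,0]},{"hand":-1,"dp":[0,0,0],"twist":[0,0,0]}]'; python3 -c "
from h import *
go((.6555,-.006,.42),0)
shot('side','s6');shot('scene','c6')"
python3 -c "
from fit import *
X,_=pts(['s6','c6'])
print('cyl',circ(sel(X,(.378,-.337),.034,.06,.138),.028,(.378,-.337)))
print('bot',circ(sel(X,(.485,-.344),.037,.053,.087),.031,(.485,-.344)))
Q=sel(X,(.592,-.35),.044,.142,.15);print('sq',rect(Q,0),Q[:,2].max())
print('bowl',circ(sel(X,(.6555,-.006),.036,.1,.115),.030,(.656,-.006)))
m=(X[:,1]<-.25)&(X[:,1]>-.5)&(X[:,0]>.3)&(X[:,0]<.7)&(X[:,2]>.017)&(X[:,2]<.023);print(rect(X[m],0))
"
```

```text
clock: 28.7
eef_pos: [0.5922, -0.3511, 0.4172]
tool_rot: [0.708, 0.002, 0.002, -0.706]
wrist_force: [-0.2, -0.8, 0.2]
grip_width: 0.0853
t 28.7 p [ 0.5922 -0.3511  0.4172] w 0.0853 F [-0.2 -0.8  0.2] q [-0.    0.6   0.74  1.53 -0.43  1.18  0.82]
tx [ 1.    -0.     0.005] ty [ 0.005 -0.003 -1.   ] tz [ 0.     1.    -0.003]
dp [ 0.0632 -0.0035  0.3452] twist [ 0.0032 -0.0004  0.0054]
cyl (array([ 0.37818846, -0.33894141]), np.float64(0.001864727650477658), 2324)
bot (array([ 0.48579041, -0.34314743]), np.float64(0.0007823301830647486), 671)
sq (0.592575192451477, -0.34867388010025024, 0.06007058173418045, 0.055280424654483795, 89.29092407226562) 0.148656618870887
bowl (array([ 0.65629038, -0.00563254]), np.float64(0.001684567622287643), 605)
(0.48135054111480713, -0.34159186482429504, 0.15892121195793152, 0.3232881724834442, 85.9732894897461)
```

View pics/s6.png

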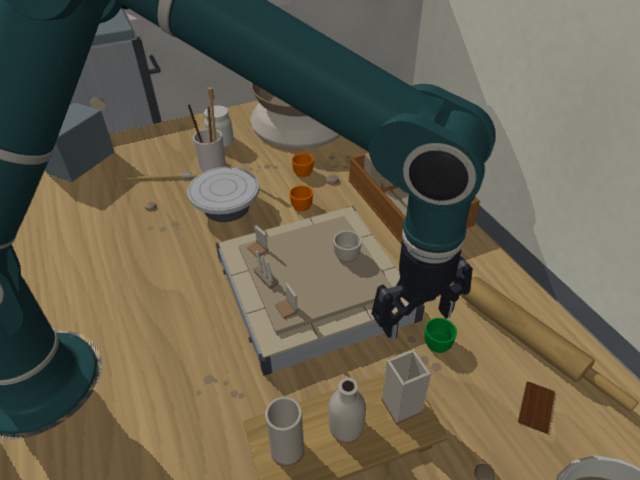

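```bash
python3 -m crank '[{"hand":-1,"dp":[0.003,-0.002,0.02],"twist":[0.003,0,0.005]},{"hand":-1,"dp":[0.005,-0.002,0.028],"twist":[0,0,0]},{"hand":-1,"dp":[0.005,-0.002,0.028],"twist":[0,0,0]},{"hand":-1,"dp":[0.005,-0.002,0.028],"twist":[0,0,0]},{"hand":-1,"dp":[0.005,0,0.028],"twist":[0,0,0]},{"hand":-1,"dp":[0.005,0,0.028],"twist":[0,0,0]},{"hand":-1,"dp":[0.005,0,0.028],"twist":[0,0,0]},{"hand":-1,"dp":[0.005,0,0.028],"twist":[0,0,0]},{"hand":-1,"dp":[0.005,0,0.028],"twist":[0,0,0]},{"hand":-1,"dp":[0.005,0,0.028],"twist":[0,0,0]},{"hand":-1,"dp":[0.005,0,0.028],"twist":[0,0,0]},{"hand":-1,"dp":[0.005,0,0.022],"twist":[0,0,0]},{"hand":-1,"dp":[0,0,0],"twist":[0,0,0]},{"hand":-1,"dp":[0,0,0],"twist":[0,0,0]}]'; python3 -c "
from h import *
go((.6558,-.006,.32),0)"
```

```text
clock: 30.2
eef_pos: [0.6464, -0.0122, 0.3908]
tool_rot: [-0.705, 0.02, 0.018, 0.709]
wrist_force: [0.0, 0.1, 0.3]
grip_width: 0.0856
t 30.2 p [ 0.6464 -0.0122  0.3908] w 0.0856 F [0.  0.1 0.3] q [-0.53  0.56  0.72  1.64 -0.39  1.14  0.29]
tx [ 0.999 -0.003 -0.053] ty [-0.053  0.005 -0.999] tz [0.004 1.    0.005]
dp [0.0131 0.0703 0.0059] twist [-0.0051 -0.0034 -0.0531]
```

```bash
python3 -m crank '[{"hand":-1,"dp":[0.006,0,0.005],"twist":[-0.005,-0.003,-0.053]},{"hand":-1,"dp":[0.004,0.02,0],"twist":[0,0,0]},{"hand":-1,"dp":[0,0.03,0],"twist":[0,0,0]},{"hand":-1,"dp":[0,0.015,0],"twist":[0,0,0]},{"hand":-1,"dp":[0,0,0],"twist":[0,0,0]},{"hand":-1,"dp":[0,0,0],"twist":[0,0,0]}]'; python3 -c "
from h import *
go((.6558,-.006,.25),0)
shot('wrist','w7')"
python3 -c "
from fit import *
X,_=pts(['w7'])
print('bowl',circ(sel(X,(.6555,-.006),.036,.105,.115),.030,(.656,-.006)))"
```

```text
clock: 30.8
eef_pos: [0.6546, -0.0155, 0.3206]
tool_rot: [0.709, -0.005, 0.002, -0.705]
wrist_force: [-0.4, -0.6, 0.1]
grip_width: 0.0853
t 30.8 p [ 0.6546 -0.0155  0.3206] w 0.0853 F [-0.4 -0.6  0.1] q [-0.5   0.64  0.68  1.69 -0.46  0.98  0.33]
tx [ 1.    -0.011 -0.004] ty [-0.004 -0.005 -1.   ] tz [ 0.011  1.    -0.005]
dp [0.0014 0.0705 0.0098] twist [ 0.0045 -0.0106 -0.0036]
bowl (array([ 0.65546562, -0.00562607]), np.float64(0.0017909889588721), 3049)
```

View pics/w7.png

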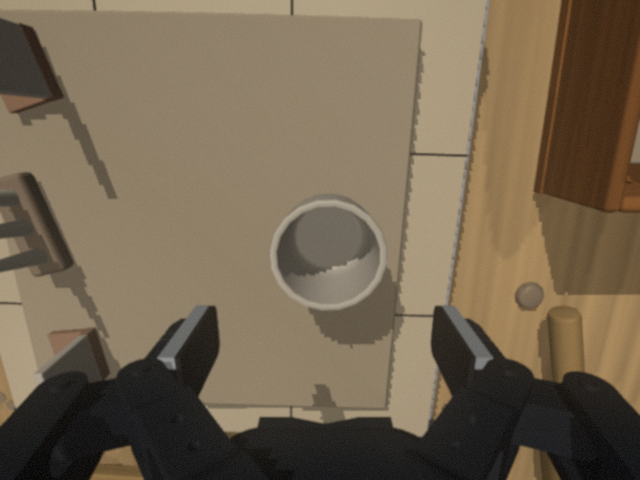

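```bash
python3 -m crank '[{"hand":-1,"dp":[0.001,0,0.009],"twist":[0.004,-0.011,-0.004]},{"hand":-1,"dp":[0,0.01,0],"twist":[0,0,0]},{"hand":-1,"dp":[0,0,0],"twist":[0,0,0]}]'; python3 -c "
from h import *
go((.6557,-.006,.25),0)"
```

```text
clock: 31.15
eef_pos: [0.6565, -0.006, 0.3128]
tool_rot: [-0.707, -0.002, -0.001, 0.707]
wrist_force: [-0.5, 0.2, -0.1]
grip_width: 0.0855
t 31.15 p [ 0.6565 -0.006   0.3128] w 0.0855 F [-0.5  0.2 -0.1] q [-0.5   0.65  0.66  1.69 -0.47  0.96  0.34]
tx [1.    0.001 0.005] ty [ 0.005  0.001 -1.   ] tz [-0.001  1.     0.001]
dp [-0.0012  0.0628 -0.0001] twist [-0.0007  0.0014  0.0054]
```

```bash
python3 -m crank '[{"hand":-1,"dp":[-0.001,0.01,0],"twist":[0,0.001,0.005]},{"hand":-1,"dp":[0,0.02,0],"twist":[0,0,0]},{"hand":-1,"dp":[0,0.015,0],"twist":[0,0,0]},{"hand":-1,"dp":[0,0.004,0],"twist":[0,0,0]},{"hand":-1,"dp":[0,0,0],"twist":[0,0,0]}]'; python3 -c "
from h import *
go((.6557,-.006,.25),0)"
```

```text
clock: 31.65
eef_pos: [0.6557, -0.0053, 0.2612]
tool_rot: [-0.707, -0.001, 0.0, 0.707]
wrist_force: [-0.4, 0.0, -0.3]
grip_width: 0.0854
t 31.65 p [ 0.6557 -0.0053  0.2612] w 0.0854 F [-0.4  0.  -0.3] q [-0.48  0.71  0.62  1.72 -0.52  0.88  0.37]
tx [1.    0.001 0.001] ty [ 0.001  0.001 -1.   ] tz [-0.001  1.     0.001]
dp [-0.      0.0112 -0.0007] twist [-0.001   0.0014  0.0007]
```

```bash
python3 -m crank '[{"hand":-1,"dp":[0,0.007,0],"twist":[-0.001,0.001,0.001]},{"hand":-0.4,"dp":[0,0.001,0],"twist":[0,0,0]},{"hand":-0.1,"dp":[0,0,0],"twist":[0,0,0]},{"hand":0.2,"dp":[0,0,0],"twist":[0,0,0]},{"hand":1,"dp":[0,0,0],"twist":[0,0,0]},{"hand":1,"dp":[0,0,0],"twist":[0,0,0]},{"hand":1,"dp":[0,0,0],"twist":[0,0,0]}]' 30; python3 -c "
from h import *
st()"
```

```text
clock: 32.35
eef_pos: [0.6564, -0.0056, 0.2546]
tool_rot: [-0.707, -0.001, -0.001, 0.707]
wrist_force: [-0.1, -0.6, -0.3]
grip_width: 0.0607
t 32.35 p [ 0.6564 -0.0056  0.2546] w 0.0607 F [-0.1 -0.6 -0.3] q [-0.47  0.72  0.62  1.72 -0.53  0.87  0.37]
tx [1.    0.    0.002] ty [ 0.002  0.    -1.   ] tz [-0.  1.  0.]
```

```bash
python3 -m crank '[{"hand":1,"dp":[0,-0.005,0],"twist":[0,0,0.002]},{"hand":1,"dp":[0,-0.015,0],"twist":[0,0,0]},{"hand":1,"dp":[0,-0.025,0],"twist":[0,0,0]},{"hand":1,"dp":[0,-0.03,0],"twist":[0,0,0]},{"hand":1,"dp":[0,-0.025,0],"twist":[0,0,0]},{"hand":1,"dp":[0,0,0],"twist":[0,0,0]}]'; python3 -c "
from h import *
go((.4805,.342,.36),0)"
```

```text
clock: 32.95
eef_pos: [0.6564, -0.0063, 0.362]
tool_rot: [0.707, -0.0, 0.001, -0.707]
wrist_force: [0.8, 0.2, -0.3]
grip_width: 0.0606
t 32.95 p [ 0.6564 -0.0063  0.362 ] w 0.0606 F [ 0.8  0.2 -0.3] q [-0.53  0.6   0.7   1.66 -0.43  1.05  0.31]
tx [ 1.    -0.001  0.001] ty [ 0.001 -0.    -1.   ] tz [ 0.001  1.    -0.   ]
dp [-0.1762  0.0017  0.3481] twist [ 0.0005 -0.0009  0.0007]
```

```bash
python3 -m crank '[{"hand":1,"dp":[-0.006,0,0.012],"twist":[0,0,0]},{"hand":1,"dp":[-0.01,0,0.02],"twist":[0,0,0]},{"hand":1,"dp":[-0.013,0,0.026],"twist":[0,0,0]},{"hand":1,"dp":[-0.013,0,0.026],"twist":[0,0,0]},{"hand":1,"dp":[-0.013,0,0.026],"twist":[0,0,0]},{"hand":1,"dp":[-0.013,0,0.026],"twist":[0,0,0]},{"hand":1,"dp":[-0.013,0,0.026],"twist":[0,0,0]},{"hand":1,"dp":[-0.013,0,0.026],"twist":[0,0,0]},{"hand":1,"dp":[-0.013,0,0.026],"twist":[0,0,0]},{"hand":1,"dp":[-0.013,0,0.026],"twist":[0,0,0]},{"hand":1,"dp":[-0.013,0,0.026],"twist":[0,0,0]},{"hand":1,"dp":[-0.013,0,0.026],"twist":[0,0,0]},{"hand":1,"dp":[-0.013,0,0.026],"twist":[0,0,0]},{"hand":1,"dp":[-0.006,0,0.012],"twist":[0,0,0]},{"hand":1,"dp":[0,0,0],"twist":[0,0,0]},{"hand":1,"dp":[0,0,0],"twist":[0,0,0]}]'; python3 -c "
from h import *
go((.4805,.342,.30),0)
shot('wrist','w8');shot('scene','c8')"
```

```text
clock: 34.55
eef_pos: [0.4692, 0.3452, 0.3482]
tool_rot: [0.71, -0.006, -0.011, -0.704]
wrist_force: [0.5, -0.2, -0.0]
grip_width: 0.0603
t 34.55 p [0.4692 0.3452 0.3482] w 0.0603 F [ 0.5 -0.2 -0. ] q [-1.2   0.49  0.68  1.85 -0.37  0.96 -0.35]
tx [ 1.     0.007 -0.025] ty [-0.025 -0.01  -1.   ] tz [-0.007  1.    -0.009]
dp [ 0.0125  0.048  -0.0028] twist [ 0.0094  0.0072 -0.0249]
```

View pics/c8.png

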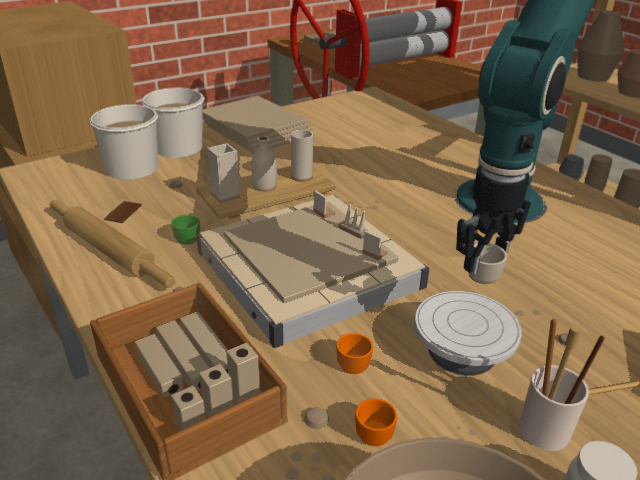

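View pics/w8.png

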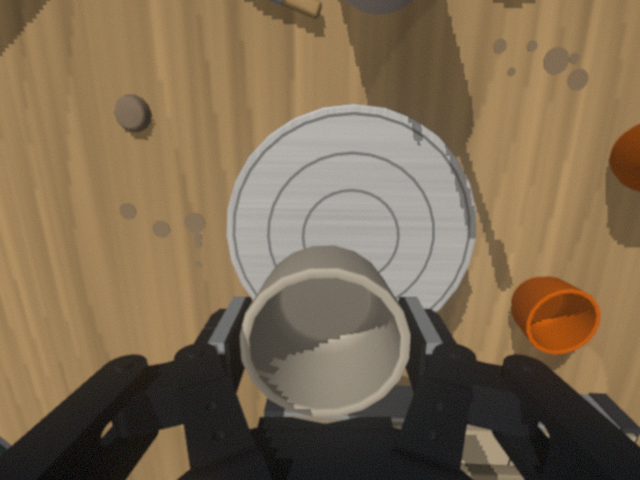

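```bash
python3 -c "
from h import *
c=load('w8')
e=plane(c,[[228,229],[475,231],[351,105],[303,232],[398,232],[268,232],[433,231],[351,152]],.066).round(4);print(e)
print((e[0]+e[1])/2,(e[3]+e[4])/2,(e[5]+e[6])/2)
c=load('scene0');e=plane(c,[[415,330],[520,330]],.066);print(plane(c,[[468,323]],.066))
"
```

```text
[[0.3925 0.3479 0.066 ]
 [0.5687 0.3489 0.066 ]
 [0.4784 0.4321 0.066 ]
 [0.4465 0.3464 0.066 ]
 [0.5143 0.3474 0.066 ]
 [0.4213 0.346  0.066 ]
 [0.539  0.3485 0.066 ]
 [0.4793 0.4025 0.066 ]]
[0.4806 0.3484 0.066 ] [0.4804 0.3469 0.066 ] [0.48015 0.34725 0.066  ]
[[0.48036171 0.3450701  0.066     ]]
```

```bash
python3 -m crank '[{"hand":1,"dp":[0.006,0.005,-0.002],"twist":[0.009,0.007,-0.025]},{"hand":1,"dp":[0.003,0.015,0],"twist":[0,0,0]},{"hand":1,"dp":[0,0.02,0],"twist":[0,0,0]},{"hand":1,"dp":[0,0.015,0],"twist":[0,0,0]},{"hand":1,"dp":[0,0,0],"twist":[0,0,0]},{"hand":1,"dp":[0,0,0],"twist":[0,0,0]}]'; python3 -c "
from h import *
go((.4805,.343,.26),0)"
```

```text
clock: 35.25
eef_pos: [0.4829, 0.3356, 0.29]
tool_rot: [0.708, -0.004, 0.005, -0.706]
wrist_force: [0.9, 0.0, -0.2]
grip_width: 0.0605
t 35.25 p [0.4829 0.3356 0.29  ] w 0.0605 F [ 0.9  0.  -0.2] q [-1.14  0.57  0.64  1.88 -0.44  0.84 -0.29]
tx [ 1.    -0.013  0.001] ty [ 0.001 -0.002 -1.   ] tz [ 0.013  1.    -0.002]
dp [-0.0025  0.03    0.0074] twist [ 0.0021 -0.0131  0.0008]
```

```bash
python3 -m crank '[{"hand":1,"dp":[-0.002,0.01,0.007],"twist":[0.002,-0.013,0.001]},{"hand":1,"dp":[0,0.01,0],"twist":[0,0,0]},{"hand":1,"dp":[0,0.003,0],"twist":[0,0,0]},{"hand":1,"dp":[0,0,0],"twist":[0,0,0]},{"hand":1,"dp":[0,0,0],"twist":[0,0,0]}]'; python3 -c "
from h import *
go((.4805,.343,.2556),0)"
```

```text
clock: 35.75
eef_pos: [0.4812, 0.3439, 0.2661]
tool_rot: [-0.707, -0.001, 0.0, 0.708]
wrist_force: [0.3, -0.3, -0.6]
grip_width: 0.0605
t 35.75 p [0.4812 0.3439 0.2661] w 0.0605 F [ 0.3 -0.3 -0.6] q [-1.13  0.61  0.61  1.88 -0.47  0.8  -0.27]
tx [1.    0.002 0.001] ty [ 0.001  0.002 -1.   ] tz [-0.002  1.     0.002]
dp [-0.0007  0.0105 -0.0009] twist [-0.0016  0.0018  0.0008]
```

```bash
python3 -m crank '[{"hand":1,"dp":[0,0.005,0],"twist":[-0.001,0.002,0.001]},{"hand":1,"dp":[0,0.003,0],"twist":[0,0,0]},{"hand":1,"dp":[0,0,0],"twist":[0,0,0]},{"hand":1,"dp":[0,0,0],"twist":[0,0,0]}]'; python3 -c "
from h import *
go((.4805,.343,.2556),0)"
```

```text
clock: 36.15
eef_pos: [0.4814, 0.344, 0.2581]
tool_rot: [-0.707, -0.0, -0.0, 0.708]
wrist_force: [-0.3, 0.3, -0.9]
grip_width: 0.0602
t 36.15 p [0.4814 0.344  0.2581] w 0.0602 F [-0.3  0.3 -0.9] q [-1.12  0.62  0.6   1.88 -0.48  0.79 -0.26]
tx [ 1.    -0.     0.001] ty [ 0.001  0.001 -1.   ] tz [0.    1.    0.001]
dp [-0.0009  0.0025 -0.001 ] twist [-0.0014 -0.0004  0.0007]
```

```bash
python3 -m crank '[{"hand":1,"dp":[0,0.002,0],"twist":[-0.001,0,0]},{"hand":1,"dp":[0,0.001,0],"twist":[0,0,0]},{"hand":1,"dp":[0,0.001,0],"twist":[0,0,0]}]'; python3 -c "
from h import *
go((.4805,.343,.2556),0)"
```

```text
clock: 36.45
eef_pos: [0.4817, 0.3441, 0.2549]
tool_rot: [-0.707, -0.0, -0.0, 0.708]
wrist_force: [-3.2, -1.7, 12.4]
grip_width: 0.0604
t 36.45 p [0.4817 0.3441 0.2549] w 0.0604 F [-3.2 -1.7 12.4] q [-1.12  0.62  0.6   1.88 -0.48  0.78 -0.26]
tx [ 1.    -0.     0.001] ty [ 0.001  0.001 -1.   ] tz [0.    1.    0.001]
dp [-0.0012 -0.0007 -0.0011] twist [-0.0013 -0.0005  0.0009]
```

Contact. Release and rise.

```bash
python3 -m crank '[{"hand":1,"dp":[0,-0.0005,0],"twist":[0,0,0]},{"hand":-0.5,"dp":[0,0,0],"twist":[0,0,0]},{"hand":-0.7,"dp":[0,0,0],"twist":[0,0,0]},{"hand":-1,"dp":[0,0,0],"twist":[0,0,0]},{"hand":-1,"dp":[0,0,0],"twist":[0,0,0]},{"hand":-1,"dp":[0,-0.01,0],"twist":[0,0,0]},{"hand":-1,"dp":[0,-0.03,0],"twist":[0,0,0]},{"hand":-1,"dp":[0,-0.035,0],"twist":[0,0,0]},{"hand":-1,"dp":[0,-0.035,0],"twist":[0,0,0]},{"hand":-1,"dp":[0,-0.035,0],"twist":[0,0,0]},{"hand":-1,"dp":[0,-0.02,0],"twist":[0,0,0]},{"hand":-1,"dp":[0,0,0],"twist":[0,0,0]}]'; python3 -c "
from h import *
go((.592,-.350,.43),0)
shot('wrist','w9');shot('scene','c9')"
python3 -c "
from fit import *
for n in('w9','c9'):
  X,_=pts([n])
  print('bowl',circ(sel(X,(.481,.343),.038,.098,.116),.030,(.481,.343)),sel(X,(.481,.343),.04,.09,.2)[:,2].max())
  print('wheel',rect(sel(X,(.48,.343),.1,.06,.07),0))
"
```

```text
clock: 37.65
eef_pos: [0.482, 0.3429, 0.4301]
tool_rot: [-0.707, 0.0, -0.002, 0.708]
wrist_force: [0.5, -0.8, -0.2]
grip_width: 0.0851
t 37.65 p [0.482  0.3429 0.4301] w 0.0851 F [ 0.5 -0.8 -0.2] q [-1.24  0.4   0.74  1.76 -0.3   1.09 -0.4 ]
tx [ 1.    -0.003  0.002] ty [ 0.002  0.001 -1.   ] tz [0.003 1.    0.001]
dp [ 0.1117 -0.0007 -0.6926] twist [-0.0015 -0.0025  0.002 ]
bowl (array([0.48163036, 0.34500907]), np.float64(0.0019977075057936566), 1552) 0.11332801560547578
wheel (0.47983625531196594, 0.3433314561843872, 0.17885293066501617, 0.17855466902256012, 55.98859405517578)
bowl (array([0.48356031, 0.34517267]), np.float64(0.0015905561161265146), 585) 0.11563427752846234
wheel (0.4823608696460724, 0.3438997268676758, 0.18130557239055634, 0.1780020296573639, 37.528499603271484)
```

View pics/w9.png

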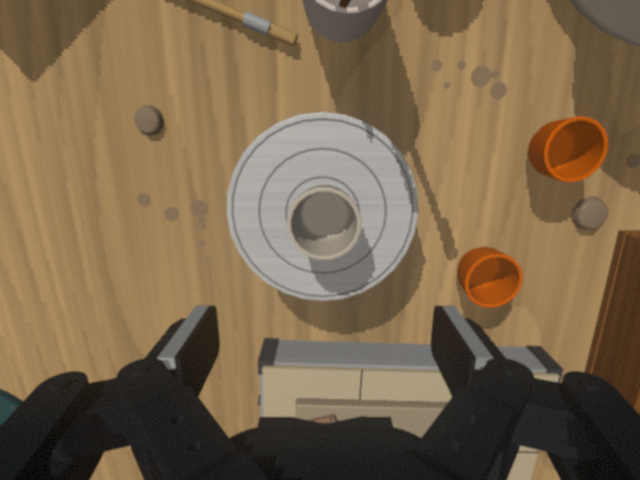

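```bash
python3 -m crank '[{"hand":-1,"dp":[0.004,-0.003,-0.03],"twist":[0,-0.002,0.002]},{"hand":-1,"dp":[0.006,-0.003,-0.037],"twist":[0,0,0]},{"hand":-1,"dp":[0.006,-0.003,-0.037],"twist":[0,0,0]},{"hand":-1,"dp":[0.006,-0.003,-0.037],"twist":[0,0,0]},{"hand":-1,"dp":[0.006,-0.003,-0.037],"twist":[0,0,0]},{"hand":-1,"dp":[0.006,-0.003,-0.037],"twist":[0,0,0]},{"hand":-1,"dp":[0.006,0,-0.037],"twist":[0,0,0]},{"hand":-1,"dp":[0.006,0,-0.037],"twist":[0,0,0]},{"hand":-1,"dp":[0.006,0,-0.037],"twist":[0,0,0]},{"hand":-1,"dp":[0.006,0,-0.037],"twist":[0,0,0]},{"hand":-1,"dp":[0.006,0,-0.037],"twist":[0,0,0]},{"hand":-1,"dp":[0.006,0,-0.037],"twist":[0,0,0]},{"hand":-1,"dp":[0.006,0,-0.037],"twist":[0,0,0]},{"hand":-1,"dp":[0.006,0,-0.037],"twist":[0,0,0]},{"hand":-1,"dp":[0.006,0,-0.037],"twist":[0,0,0]},{"hand":-1,"dp":[0.006,0,-0.037],"twist":[0,0,0]},{"hand":-1,"dp":[0.006,0,-0.03],"twist":[0,0,0]},{"hand":-1,"dp":[0,0,0],"twist":[0,0,0]},{"hand":-1,"dp":[0,0,0],"twist":[0,0,0]}]'; python3 -c "
from h import *
go((.592,-.350,.42),0)"
```

```text
clock: 39.65
eef_pos: [0.5781, -0.2908, 0.4179]
tool_rot: [0.711, -0.017, -0.021, -0.703]
wrist_force: [-0.5, 1.7, -1.6]
grip_width: 0.0858
t 39.65 p [ 0.5781 -0.2908  0.4179] w 0.0858 F [-0.5  1.7 -1.6] q [-0.17  0.57  0.84  1.62 -0.4   1.19  0.77]
tx [ 0.998  0.005 -0.055] ty [-0.055 -0.012 -0.998] tz [-0.006  1.    -0.012]
dp [ 0.0135 -0.0021 -0.0593] twist [ 0.0119  0.0052 -0.0546]
```

```bash
python3 -m crank '[{"hand":-1,"dp":[0.005,-0.003,-0.02],"twist":[0.012,0.005,-0.055]},{"hand":-1,"dp":[0.005,0,-0.02],"twist":[0,0,0]},{"hand":-1,"dp":[0.002,0,-0.012],"twist":[0,0,0]},{"hand":-1,"dp":[0,0,0],"twist":[0,0,0]},{"hand":-1,"dp":[0,0,0],"twist":[0,0,0]}]'; python3 -c "
from h import *
go((.592,-.350,.42),0)"
```

```text
clock: 40.15
eef_pos: [0.5918, -0.3373, 0.4155]
tool_rot: [-0.704, -0.0, 0.004, 0.71]
wrist_force: [0.1, -0.3, -0.2]
grip_width: 0.0855
t 40.15 p [ 0.5918 -0.3373  0.4155] w 0.0855 F [ 0.1 -0.3 -0.2] q [-0.06  0.62  0.81  1.54 -0.47  1.19  0.84]
tx [ 1.     0.007 -0.005] ty [-0.005  0.008 -1.   ] tz [-0.007  1.     0.008]
dp [ 0.0001 -0.0046 -0.0127] twist [-0.008   0.0067 -0.0054]
```

```bash
python3 -m crank '[{"hand":-1,"dp":[0,0,-0.012],"twist":[-0.008,0.007,-0.005]},{"hand":-1,"dp":[0,0.02,0],"twist":[0,0,0]},{"hand":-1,"dp":[0,0.025,0],"twist":[0,0,0]},{"hand":-1,"dp":[0,0.015,0],"twist":[0,0,0]},{"hand":-1,"dp":[0,0,0],"twist":[0,0,0]},{"hand":-1,"dp":[0,0,0],"twist":[0,0,0]}]'; python3 -c "
from h import *
go((.592,-.350,.2763),0)"
```

```text
clock: 40.75
eef_pos: [0.5931, -0.3477, 0.3548]
tool_rot: [0.708, 0.002, -0.0, -0.707]
wrist_force: [-0.1, 0.3, -0.0]
grip_width: 0.0855
t 40.75 p [ 0.5931 -0.3477  0.3548] w 0.0855 F [-0.1  0.3 -0. ] q [-0.03  0.68  0.77  1.58 -0.52  1.09  0.89]
tx [1.    0.003 0.003] ty [ 0.003 -0.001 -1.   ] tz [-0.003  1.    -0.001]
dp [-0.0013  0.0785 -0.0022] twist [0.0012 0.0032 0.0027]
```

```bash
python3 -m crank '[{"hand":-1,"dp":[-0.001,0.015,-0.002],"twist":[0.001,0.003,0.003]},{"hand":-1,"dp":[0,0.025,0],"twist":[0,0,0]},{"hand":-1,"dp":[0,0.02,0],"twist":[0,0,0]},{"hand":-1,"dp":[0,0.006,0],"twist":[0,0,0]},{"hand":-1,"dp":[0,0,0],"twist":[0,0,0]},{"hand":-1,"dp":[0,0,0],"twist":[0,0,0]}]'; python3 -c "
from h import *
go((.592,-.350,.2763),0)"
```

```text
clock: 41.35
eef_pos: [0.5932, -0.3513, 0.2894]
tool_rot: [0.708, 0.002, 0.002, -0.706]
wrist_force: [-0.1, -0.2, -0.4]
grip_width: 0.0857
t 41.35 p [ 0.5932 -0.3513  0.2894] w 0.0857 F [-0.1 -0.2 -0.4] q [ 0.01  0.75  0.73  1.62 -0.58  0.99  0.93]
tx [1.    0.    0.006] ty [ 0.006 -0.004 -1.   ] tz [-0.     1.    -0.004]
dp [-0.0013  0.0131  0.0014] twist [0.0036 0.0002 0.0056]
```

```bash
python3 -m crank '[{"hand":-1,"dp":[-0.001,0.007,0.001],"twist":[0.004,0,0.006]},{"hand":-1,"dp":[0,0.004,0],"twist":[0,0,0]},{"hand":-1,"dp":[0,0,0],"twist":[0,0,0]},{"hand":0,"dp":[0,0,0],"twist":[0,0,0]},{"hand":0.2,"dp":[0,0,0],"twist":[0,0,0]},{"hand":1,"dp":[0,0,0],"twist":[0,0,0]},{"hand":1,"dp":[0,0,0],"twist":[0,0,0]},{"hand":1,"dp":[0,0,0],"twist":[0,0,0]},{"hand":1,"dp":[0,0,0],"twist":[0,0,0]}]' 50; python3 -c "
from h import *
go((.592,-.350,.2763),0)"
```

```text
clock: 42.25
eef_pos: [0.5926, -0.3511, 0.2807]
tool_rot: [0.708, 0.001, 0.001, -0.707]
wrist_force: [-0.8, 0.1, -0.3]
grip_width: 0.0513
t 42.25 p [ 0.5926 -0.3511  0.2807] w 0.0513 F [-0.8  0.1 -0.3] q [ 0.01  0.76  0.72  1.62 -0.58  0.98  0.93]
tx [1.    0.    0.003] ty [ 0.003 -0.001 -1.   ] tz [-0.     1.    -0.001]
dp [-0.0006  0.0044  0.0011] twist [0.0015 0.0001 0.0032]
```

```bash
python3 -m crank '[{"hand":1,"dp":[0,-0.006,0],"twist":[0,0,0.003]},{"hand":1,"dp":[0,-0.02,0],"twist":[0,0,0]},{"hand":1,"dp":[0,-0.03,0],"twist":[0,0,0]},{"hand":1,"dp":[0,-0.035,0],"twist":[0,0,0]},{"hand":1,"dp":[0,-0.035,0],"twist":[0,0,0]},{"hand":1,"dp":[0,-0.02,0],"twist":[0,0,0]},{"hand":1,"dp":[0,0,0],"twist":[0,0,0]}]'; python3 -c "
from h import *
go((.623,.0682,.43),0)"
```

```text
clock: 42.95
eef_pos: [0.5923, -0.3497, 0.4293]
tool_rot: [-0.706, 0.003, 0.003, 0.708]
wrist_force: [0.6, -0.2, -2.9]
grip_width: 0.0516
t 42.95 p [ 0.5923 -0.3497  0.4293] w 0.0516 F [ 0.6 -0.2 -2.9] q [-0.05  0.62  0.82  1.51 -0.46  1.22  0.84]
tx [ 1.    -0.    -0.008] ty [-0.008  0.002 -1.   ] tz [0.    1.    0.002]
dp [3.060e-02 1.000e-04 4.179e-01] twist [-0.0024 -0.0003 -0.0081]
```

```bash
python3 -m crank '[{"hand":1,"dp":[0.001,0,0.012],"twist":[-0.002,0,-0.008]},{"hand":1,"dp":[0.002,-0.002,0.022],"twist":[0,0,0]},{"hand":1,"dp":[0.002,-0.002,0.028],"twist":[0,0,0]},{"hand":1,"dp":[0.002,-0.002,0.028],"twist":[0,0,0]},{"hand":1,"dp":[0.002,-0.002,0.028],"twist":[0,0,0]},{"hand":1,"dp":[0.002,0,0.028],"twist":[0,0,0]},{"hand":1,"dp":[0.002,0,0.028],"twist":[0,0,0]},{"hand":1,"dp":[0.002,0,0.028],"twist":[0,0,0]},{"hand":1,"dp":[0.002,0,0.028],"twist":[0,0,0]},{"hand":1,"dp":[0.002,0,0.028],"twist":[0,0,0]},{"hand":1,"dp":[0.002,0,0.028],"twist":[0,0,0]},{"hand":1,"dp":[0.002,0,0.028],"twist":[0,0,0]},{"hand":1,"dp":[0.002,0,0.028],"twist":[0,0,0]},{"hand":1,"dp":[0.002,0,0.028],"twist":[0,0,0]},{"hand":1,"dp":[0,0,0.02],"twist":[0,0,0]},{"hand":1,"dp":[0,0,0.01],"twist":[0,0,0]},{"hand":1,"dp":[0,0,0],"twist":[0,0,0]},{"hand":1,"dp":[0,0,0],"twist":[0,0,0]}]'; python3 -c "
from h import *
go((.623,.0682,.33),0)"
```

```text
clock: 44.75
eef_pos: [0.6088, 0.0865, 0.4066]
tool_rot: [-0.704, 0.013, 0.019, 0.71]
wrist_force: [0.6, -1.2, -1.7]
grip_width: 0.0514
t 44.75 p [0.6088 0.0865 0.4066] w 0.0514 F [ 0.6 -1.2 -1.7] q [-0.77  0.51  0.81  1.72 -0.41  1.14  0.17]
tx [ 0.999  0.009 -0.046] ty [-0.046  0.009 -0.999] tz [-0.009  1.     0.009]
dp [ 0.0176  0.0757 -0.0191] twist [-0.0089  0.0091 -0.0459]
```

```bash
python3 -m crank '[{"hand":1,"dp":[0.008,0,-0.01],"twist":[-0.009,0.009,-0.046]},{"hand":1,"dp":[0.003,0.01,-0.006],"twist":[0,0,0]},{"hand":1,"dp":[0,0.015,0],"twist":[0,0,0]},{"hand":1,"dp":[0,0,0],"twist":[0,0,0]},{"hand":1,"dp":[0,0,0],"twist":[0,0,0]}]'; python3 -c "
from h import *
go((.623,.0682,.33),0)"
```

```text
clock: 45.25
eef_pos: [0.6189, 0.0649, 0.3775]
tool_rot: [0.708, -0.004, 0.001, -0.707]
wrist_force: [0.5, 0.4, -2.6]
grip_width: 0.0516
t 45.25 p [0.6189 0.0649 0.3775] w 0.0516 F [ 0.5  0.4 -2.6] q [-0.73  0.54  0.8   1.74 -0.44  1.05  0.21]
tx [ 1.    -0.007 -0.004] ty [-0.004 -0.002 -1.   ] tz [ 0.007  1.    -0.002]
dp [0.0043 0.0474 0.0034] twist [ 0.0016 -0.0074 -0.0043]
```

```bash
python3 -m crank '[{"hand":1,"dp":[0.004,0.01,0.003],"twist":[0.002,-0.007,-0.004]},{"hand":1,"dp":[0,0.015,0],"twist":[0,0,0]},{"hand":1,"dp":[0,0.01,0],"twist":[0,0,0]},{"hand":1,"dp":[0,0,0],"twist":[0,0,0]},{"hand":1,"dp":[0,0,0],"twist":[0,0,0]}]'; python3 -c "
from h import *
go((.623,.0682,.3257),0)"
```

```text
clock: 45.75
eef_pos: [0.6229, 0.069, 0.3384]
tool_rot: [-0.707, 0.0, 0.001, 0.707]
wrist_force: [-0.5, -0.4, -1.6]
grip_width: 0.0514
t 45.75 p [0.6229 0.069  0.3384] w 0.0514 F [-0.5 -0.4 -1.6] q [-0.71  0.59  0.76  1.76 -0.48  0.99  0.24]
tx [ 1.     0.001 -0.002] ty [-0.002  0.001 -1.   ] tz [-0.001  1.     0.001]
dp [ 0.0001  0.0127 -0.0009] twist [-0.0009  0.0014 -0.0022]
```

```bash
python3 -m crank '[{"hand":1,"dp":[0,0.006,-0.001],"twist":[-0.001,0.001,-0.002]},{"hand":1,"dp":[0,0.004,0],"twist":[0,0,0]},{"hand":1,"dp":[0,0,0],"twist":[0,0,0]},{"hand":1,"dp":[0,0.001,0],"twist":[0,0,0]}]'; python3 -c "
from h import *
go((.623,.0682,.3257),0)"
```

```text
clock: 46.15
eef_pos: [0.6232, 0.068, 0.3273]
tool_rot: [-0.707, -0.001, -0.0, 0.707]
wrist_force: [0.4, 0.1, -1.8]
grip_width: 0.0516
t 46.15 p [0.6232 0.068  0.3273] w 0.0516 F [ 0.4  0.1 -1.8] q [-0.7   0.61  0.75  1.76 -0.49  0.97  0.25]
tx [1.    0.    0.002] ty [ 0.002  0.    -1.   ] tz [-0.  1.  0.]
dp [-0.0002  0.0016  0.0002] twist [-0.0001  0.0005  0.0015]
```

```bash
python3 -m crank '[{"hand":1,"dp":[0,0.0015,0],"twist":[0,0,0]},{"hand":1,"dp":[0,0.001,0],"twist":[0,0,0]},{"hand":1,"dp":[0,0.001,0],"twist":[0,0,0]}]'; python3 -c "
from h import *
go((.623,.0682,.3257),0)"
```

```text
clock: 46.45
eef_pos: [0.6234, 0.0678, 0.3257]
tool_rot: [-0.707, -0.001, -0.0, 0.708]
wrist_force: [-3.7, 0.5, 6.9]
grip_width: 0.0513
t 46.45 p [0.6234 0.0678 0.3257] w 0.0513 F [-3.7  0.5  6.9] q [-0.7   0.61  0.75  1.77 -0.5   0.96  0.25]
tx [1.    0.001 0.002] ty [ 0.002  0.001 -1.   ] tz [-0.001  1.     0.001]
dp [-0.0004 -0.      0.0004] twist [-0.0015  0.0007  0.0019]
```

Contact as predicted; release, rise, go to the bottle.

```bash
python3 -m crank '[{"hand":0.3,"dp":[0,-0.0005,0],"twist":[0,0,0]},{"hand":-0.4,"dp":[0,0,0],"twist":[0,0,0]},{"hand":-0.7,"dp":[0,0,0],"twist":[0,0,0]},{"hand":-1,"dp":[0,0,0],"twist":[0,0,0]},{"hand":-1,"dp":[0,-0.015,0],"twist":[0,0,0]},{"hand":-1,"dp":[0,-0.03,0],"twist":[0,0,0]},{"hand":-1,"dp":[0,-0.035,0],"twist":[0,0,0]},{"hand":-1,"dp":[0,-0.02,0],"twist":[0,0,0]},{"hand":-1,"dp":[0,0,0],"twist":[0,0,0]}]'; python3 -c "
from h import *
go((.485,-.344,.42),0);shot('side','s10')"
python3 -c "
from fit import *
X,_=pts(['s10']); print(rect(sel(X,(.623,.0695),.042,.186,.194),0)); print('orig side (.6225,.06925)')"
```

```text
clock: 47.35
eef_pos: [0.624, 0.0667, 0.4348]
tool_rot: [-0.707, -0.002, -0.003, 0.708]
wrist_force: [0.7, -0.5, 0.2]
grip_width: 0.0853
t 47.35 p [0.624  0.0667 0.4348] w 0.0853 F [ 0.7 -0.5  0.2] q [-0.76  0.49  0.83  1.67 -0.39  1.14  0.18]
tx [ 1.    -0.001  0.007] ty [ 0.007  0.001 -1.   ] tz [0.001 1.    0.001]
dp [-0.1387  0.0133 -0.4109] twist [-0.0012 -0.0008  0.0071]
(0.6220318078994751, 0.06893578171730042, 0.05663584545254707, 0.05254785716533661, 88.11116790771484)
orig side (.6225,.06925)
```

```bash
python3 -m crank '[{"hand":-1,"dp":[-0.006,-0.002,-0.018],"twist":[0,0,0.007]},{"hand":-1,"dp":[-0.009,-0.002,-0.028],"twist":[0,0,0]},{"hand":-1,"dp":[-0.009,-0.002,-0.028],"twist":[0,0,0]},{"hand":-1,"dp":[-0.009,-0.002,-0.028],"twist":[0,0,0]},{"hand":-1,"dp":[-0.009,0,-0.028],"twist":[0,0,0]},{"hand":-1,"dp":[-0.009,0,-0.028],"twist":[0,0,0]},{"hand":-1,"dp":[-0.009,0,-0.028],"twist":[0,0,0]},{"hand":-1,"dp":[-0.009,0,-0.028],"twist":[0,0,0]},{"hand":-1,"dp":[-0.009,0,-0.028],"twist":[0,0,0]},{"hand":-1,"dp":[-0.009,0,-0.028],"twist":[0,0,0]},{"hand":-1,"dp":[-0.009,0,-0.028],"twist":[0,0,0]},{"hand":-1,"dp":[-0.009,0,-0.028],"twist":[0,0,0]},{"hand":-1,"dp":[-0.009,0,-0.028],"twist":[0,0,0]},{"hand":-1,"dp":[-0.009,0,-0.02],"twist":[0,0,0]},{"hand":-1,"dp":[0,0,0],"twist":[0,0,0]},{"hand":-1,"dp":[0,0,0],"twist":[0,0,0]}]'; python3 -c "
from h import *
go((.485,-.344,.38),0)"
```

```text
clock: 49.0
eef_pos: [0.4742, -0.3357, 0.4291]
tool_rot: [-0.706, 0.02, 0.007, 0.708]
wrist_force: [0.9, -0.7, -0.5]
grip_width: 0.0855
t 49.0 p [ 0.4742 -0.3357  0.4291] w 0.0855 F [ 0.9 -0.7 -0.5] q [-0.14  0.44  0.92  1.78 -0.35  1.14  0.88]
tx [ 0.999 -0.019 -0.038] ty [-0.038  0.003 -0.999] tz [0.019 1.    0.002]
dp [ 0.0128  0.0486 -0.0082] twist [-0.0024 -0.0186 -0.0382]
```

```bash
python3 -m crank '[{"hand":-1,"dp":[0.007,0.01,-0.006],"twist":[-0.002,-0.018,-0.038]},{"hand":-1,"dp":[0.003,0.02,-0.002],"twist":[0,0,0]},{"hand":-1,"dp":[0,0.015,0],"twist":[0,0,0]},{"hand":-1,"dp":[0,0,0],"twist":[0,0,0]},{"hand":-1,"dp":[0,0,0],"twist":[0,0,0]}]'; python3 -c "
from h import *
go((.485,-.344,.30),0)"
```

```text
clock: 49.5
eef_pos: [0.4843, -0.3404, 0.3805]
tool_rot: [-0.706, -0.001, 0.002, 0.709]
wrist_force: [0.2, -0.1, 0.0]
grip_width: 0.0855
t 49.5 p [ 0.4843 -0.3404  0.3805] w 0.0855 F [ 0.2 -0.1  0. ] q [-0.08  0.5   0.86  1.81 -0.44  1.03  0.96]
tx [ 1.     0.005 -0.002] ty [-0.002  0.004 -1.   ] tz [-0.005  1.     0.004]
dp [ 0.0009  0.0804 -0.004 ] twist [-0.0044  0.0045 -0.002 ]
```

```bash
python3 -m crank '[{"hand":-1,"dp":[0,0.015,-0.004],"twist":[-0.004,0.004,-0.002]},{"hand":-1,"dp":[0,0.025,0],"twist":[0,0,0]},{"hand":-0.6,"dp":[0,0.02,0],"twist":[0,0,0]},{"hand":-0.6,"dp":[0,0.005,0],"twist":[0,0,0]},{"hand":-0.6,"dp":[0,0,0],"twist":[0,0,0]},{"hand":-0.6,"dp":[0,0,0],"twist":[0,0,0]}]'; python3 -c "
from h import *
go((.485,-.344,.30),0)"
```

```text
clock: 50.1
eef_pos: [0.4854, -0.3447, 0.314]
tool_rot: [0.708, 0.002, 0.001, -0.706]
wrist_force: [0.7, -0.4, -0.1]
grip_width: 0.0683
t 50.1 p [ 0.4854 -0.3447  0.314 ] w 0.0683 F [ 0.7 -0.4 -0.1] q [-0.02  0.59  0.8   1.86 -0.53  0.91  1.02]
tx [1.    0.002 0.004] ty [ 0.004 -0.003 -1.   ] tz [-0.002  1.    -0.003]
dp [-0.0005  0.014   0.0007] twist [0.0026 0.002  0.0042]
```

```bash
python3 -m crank '[{"hand":-0.4,"dp":[0,0.008,0.001],"twist":[0.003,0.002,0.004]},{"hand":-0.2,"dp":[0,0.004,0],"twist":[0,0,0]},{"hand":0,"dp":[0,0,0],"twist":[0,0,0]},{"hand":0.2,"dp":[0,0,0],"twist":[0,0,0]},{"hand":0.2,"dp":[0,0,0],"twist":[0,0,0]}]'; python3 -c "
from h import *
go((.485,-.344,.30),0);shot('wrist','w11')"
```

```text
clock: 50.6
eef_pos: [0.4861, -0.3442, 0.3034]
tool_rot: [0.708, 0.001, 0.001, -0.707]
wrist_force: [-0.2, -0.1, -0.4]
grip_width: 0.0339
t 50.6 p [ 0.4861 -0.3442  0.3034] w 0.0339 F [-0.2 -0.1 -0.4] q [-0.02  0.6   0.78  1.86 -0.54  0.9   1.03]
tx [1.    0.    0.004] ty [ 0.004 -0.001 -1.   ] tz [-0.     1.    -0.001]
dp [-0.0011  0.0034  0.0002] twist [0.0012 0.0001 0.0039]
```

View pics/w11.png

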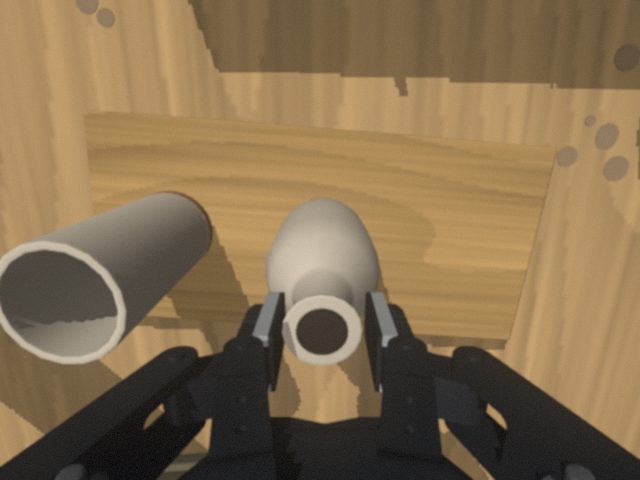

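Neck at (322,330), fingers centred. Shut.

```bash
python3 -m crank '[{"hand":0.2,"dp":[-0.001,0.002,0],"twist":[0.001,0,0.004]},{"hand":0.3,"dp":[0,0,0],"twist":[0,0,0]},{"hand":0.4,"dp":[0,0,0],"twist":[0,0,0]},{"hand":1,"dp":[0,0,0],"twist":[0,0,0]},{"hand":1,"dp":[0,0,0],"twist":[0,0,0]},{"hand":1,"dp":[0,0,0],"twist":[0,0,0]},{"hand":1,"dp":[0,0,0],"twist":[0,0,0]}]' 60; python3 -c "
from h import *
st()"
```

```text
clock: 51.35
eef_pos: [0.4854, -0.3442, 0.3019]
tool_rot: [0.707, 0.0, 0.0, -0.707]
wrist_force: [-0.9, -0.5, 0.9]
grip_width: 0.0264
t 51.35 p [ 0.4854 -0.3442  0.3019] w 0.0264 F [-0.9 -0.5  0.9] q [-0.01  0.61  0.78  1.86 -0.54  0.9   1.03]
tx [1.    0.    0.001] ty [ 0.001 -0.    -1.   ] tz [-0.  1. -0.]
```

```bash
python3 -m crank '[{"hand":1,"dp":[0,-0.006,0],"twist":[0,0,0]},{"hand":1,"dp":[0,-0.015,0],"twist":[0,0,0]},{"hand":1,"dp":[0,-0.025,0],"twist":[0,0,0]},{"hand":1,"dp":[0,-0.03,0],"twist":[0,0,0]},{"hand":1,"dp":[0,-0.03,0],"twist":[0,0,0]},{"hand":1,"dp":[0,-0.025,0],"twist":[0,0,0]},{"hand":1,"dp":[0,-0.01,0],"twist":[0,0,0]},{"hand":1,"dp":[0,0,0],"twist":[0,0,0]}]'; python3 -c "
from h import *
go((.603,-.0912,.44),0)"
```

```text
clock: 52.15
eef_pos: [0.4832, -0.3438, 0.4499]
tool_rot: [-0.706, 0.003, 0.001, 0.708]
wrist_force: [-0.6, 0.7, -4.2]
grip_width: 0.0266
t 52.15 p [ 0.4832 -0.3438  0.4499] w 0.0266 F [-0.6  0.7 -4.2] q [-0.12  0.43  0.92  1.74 -0.37  1.16  0.9 ]
tx [ 1.    -0.002 -0.005] ty [-0.005  0.003 -1.   ] tz [0.002 1.    0.003]
dp [0.1193 0.0099 0.2528] twist [-0.0025 -0.0023 -0.005 ]
```

```bash
python3 -m crank '[{"hand":1,"dp":[0.004,0,0.008],"twist":[-0.002,-0.002,-0.005]},{"hand":1,"dp":[0.008,0,0.016],"twist":[0,0,0]},{"hand":1,"dp":[0.009,0,0.019],"twist":[0,0,0]},{"hand":1,"dp":[0.009,0,0.019],"twist":[0,0,0]},{"hand":1,"dp":[0.009,0,0.019],"twist":[0,0,0]},{"hand":1,"dp":[0.009,0,0.019],"twist":[0,0,0]},{"hand":1,"dp":[0.009,0,0.019],"twist":[0,0,0]},{"hand":1,"dp":[0.009,0,0.019],"twist":[0,0,0]},{"hand":1,"dp":[0.009,0,0.019],"twist":[0,0,0]},{"hand":1,"dp":[0.009,0,0.019],"twist":[0,0,0]},{"hand":1,"dp":[0.009,0,0.019],"twist":[0,0,0]},{"hand":1,"dp":[0.009,0,0.015],"twist":[0,0,0]},{"hand":1,"dp":[0.005,0,0.008],"twist":[0,0,0]},{"hand":1,"dp":[0,0,0],"twist":[0,0,0]},{"hand":1,"dp":[0,0,0],"twist":[0,0,0]}]'; python3 -c "
from h import *
go((.603,-.0912,.36),0)"
```

```text
clock: 53.65
eef_pos: [0.592, -0.1053, 0.4282]
tool_rot: [-0.704, 0.011, 0.012, 0.71]
wrist_force: [-0.5, -0.5, -3.1]
grip_width: 0.0268
t 53.65 p [ 0.592  -0.1053  0.4282] w 0.0268 F [-0.5 -0.5 -3.1] q [-0.51  0.47  0.86  1.73 -0.38  1.16  0.47]
tx [ 0.999  0.002 -0.032] ty [-0.032  0.008 -0.999] tz [-0.002  1.     0.008]
dp [0.0132 0.0679 0.0135] twist [-0.0084  0.0022 -0.0322]
```

```bash
python3 -m crank '[{"hand":1,"dp":[0.006,0,0.007],"twist":[-0.008,0.002,-0.032]},{"hand":1,"dp":[0.003,0.012,0.006],"twist":[0,0,0]},{"hand":1,"dp":[0,0.02,0],"twist":[0,0,0]},{"hand":1,"dp":[0,0.01,0],"twist":[0,0,0]},{"hand":1,"dp":[0,0,0],"twist":[0,0,0]},{"hand":1,"dp":[0,0,0],"twist":[0,0,0]}]'; python3 -c "
from h import *
go((.603,-.0912,.35),0)"
```

```text
clock: 54.25
eef_pos: [0.5989, -0.0974, 0.3832]
tool_rot: [0.708, -0.004, 0.002, -0.707]
wrist_force: [0.6, 0.2, -3.1]
grip_width: 0.0264
t 54.25 p [ 0.5989 -0.0974  0.3832] w 0.0264 F [ 0.6  0.2 -3.1] q [-0.5   0.52  0.83  1.77 -0.43  1.05  0.48]
tx [ 1.    -0.008 -0.003] ty [-0.003 -0.001 -1.   ] tz [ 0.008  1.    -0.001]
dp [0.0042 0.0331 0.0063] twist [ 0.0012 -0.0085 -0.0034]
```

```bash
python3 -m crank '[{"hand":1,"dp":[0.004,0.006,0.006],"twist":[0.001,-0.008,-0.003]},{"hand":1,"dp":[0,0.01,0],"twist":[0,0,0]},{"hand":1,"dp":[0,0.006,0],"twist":[0,0,0]},{"hand":1,"dp":[0,0,0],"twist":[0,0,0]},{"hand":1,"dp":[0,0,0],"twist":[0,0,0]}]'; python3 -c "
from h import *
go((.603,-.0912,.3469),0)"
```

```text
clock: 54.75
eef_pos: [0.6037, -0.0913, 0.3605]
tool_rot: [0.707, 0.001, 0.001, -0.707]
wrist_force: [-0.4, -0.1, -3.9]
grip_width: 0.0263
t 54.75 p [ 0.6037 -0.0913  0.3605] w 0.0263 F [-0.4 -0.1 -3.9] q [-0.49  0.55  0.81  1.78 -0.46  1.01  0.5 ]
tx [1.    0.    0.002] ty [ 0.002 -0.    -1.   ] tz [-0.  1. -0.]
dp [-0.0007  0.0136  0.0001] twist [0.     0.0001 0.0017]
```

```bash
python3 -m crank '[{"hand":1,"dp":[-0.0005,0.006,0],"twist":[0,0,0.002]},{"hand":1,"dp":[0,0.004,0],"twist":[0,0,0]},{"hand":1,"dp":[0,0,0],"twist":[0,0,0]},{"hand":1,"dp":[0,0.001,0],"twist":[0,0,0]}]'; python3 -c "
from h import *
go((.603,-.0912,.3469),0)"
```

```text
clock: 55.15
eef_pos: [0.6033, -0.0916, 0.3491]
tool_rot: [0.707, 0.0, 0.0, -0.707]
wrist_force: [0.7, 0.4, -3.5]
grip_width: 0.0264
t 55.15 p [ 0.6033 -0.0916  0.3491] w 0.0264 F [ 0.7  0.4 -3.5] q [-0.48  0.56  0.8   1.79 -0.47  0.99  0.5 ]
tx [ 1. -0.  0.] ty [ 0. -0. -1.] tz [ 0.  1. -0.]
dp [-0.0003  0.0022  0.0004] twist [ 0.0002 -0.0001  0.0005]
```

```bash
python3 -m crank '[{"hand":1,"dp":[0,0.002,0],"twist":[0,0,0]},{"hand":1,"dp":[0,0.001,0],"twist":[0,0,0]},{"hand":1,"dp":[0,0.001,0],"twist":[0,0,0]}]'; python3 -c "
from h import *
go((.603,-.0912,.3469),0)"
```

```text
clock: 55.45
eef_pos: [0.6039, -0.092, 0.3469]
tool_rot: [-0.707, -0.001, -0.001, 0.707]
wrist_force: [-1.7, 0.5, 6.5]
grip_width: 0.0264
t 55.45 p [ 0.6039 -0.092   0.3469] w 0.0264 F [-1.7  0.5  6.5] q [-0.48  0.56  0.8   1.79 -0.48  0.98  0.51]
tx [ 1.    -0.     0.003] ty [ 0.003  0.    -1.   ] tz [0. 1. 0.]
dp [-0.0009 -0.      0.0008] twist [-0.0004 -0.      0.0029]
```

Release, rise and go to the cylinder.

```bash
python3 -m crank '[{"hand":0.4,"dp":[0,-0.0005,0],"twist":[0,0,0]},{"hand":0,"dp":[0,0,0],"twist":[0,0,0]},{"hand":-0.5,"dp":[0,0,0],"twist":[0,0,0]},{"hand":-1,"dp":[0,0,0],"twist":[0,0,0]},{"hand":-1,"dp":[0,-0.015,0],"twist":[0,0,0]},{"hand":-1,"dp":[0,-0.03,0],"twist":[0,0,0]},{"hand":-1,"dp":[0,-0.03,0],"twist":[0,0,0]},{"hand":-1,"dp":[0,-0.01,0],"twist":[0,0,0]},{"hand":-1,"dp":[0,0,0],"twist":[0,0,0]}]'; python3 -c "
from h import *
go((.3785,-.338,.42),0)"
```

```text
clock: 56.35
eef_pos: [0.604, -0.0928, 0.4393]
tool_rot: [0.707, 0.002, 0.003, -0.707]
wrist_force: [-0.7, 0.2, 0.1]
grip_width: 0.0851
t 56.35 p [ 0.604  -0.0928  0.4393] w 0.0851 F [-0.7  0.2  0.1] q [-0.54  0.46  0.87  1.71 -0.38  1.14  0.44]
tx [ 1.    -0.001  0.007] ty [ 0.007 -0.001 -1.   ] tz [ 0.001  1.    -0.001]
dp [-0.2253  0.0179 -0.2454] twist [ 0.0008 -0.0011  0.0067]
```

```bash
python3 -m crank '[{"hand":-1,"dp":[-0.012,0,-0.013],"twist":[0,0,0.007]},{"hand":-1,"dp":[-0.02,0,-0.022],"twist":[0,0,0]},{"hand":-1,"dp":[-0.02,0,-0.022],"twist":[0,0,0]},{"hand":-1,"dp":[-0.02,0,-0.022],"twist":[0,0,0]},{"hand":-1,"dp":[-0.02,0,-0.022],"twist":[0,0,0]},{"hand":-1,"dp":[-0.02,0,-0.022],"twist":[0,0,0]},{"hand":-1,"dp":[-0.02,0,-0.022],"twist":[0,0,0]},{"hand":-1,"dp":[-0.02,0,-0.022],"twist":[0,0,0]},{"hand":-1,"dp":[-0.02,0,-0.022],"twist":[0,0,0]},{"hand":-1,"dp":[-0.02,0,-0.022],"twist":[0,0,0]},{"hand":-1,"dp":[-0.01,0,-0.012],"twist":[0,0,0]},{"hand":-1,"dp":[0,0,0],"twist":[0,0,0]},{"hand":-1,"dp":[0,0,0],"twist":[0,0,0]}]'; python3 -c "
from h import *
go((.3785,-.338,.35),0);shot('side','s12');shot('wrist','w12')"
python3 -c "
from fit import *
for n in ('s12','side0'):
  X,_=pts([n]);print(n,'bot',circ(sel(X,(.603,-.091),.037,.098,.132),.031,(.603,-.091)))
X,_=pts(['s12','w12']);print('cyl',circ(sel(X,(.378,-.338),.034,.06,.138),.028,(.378,-.338)))
"
```

```text
clock: 57.65
eef_pos: [0.3766, -0.3275, 0.4271]
tool_rot: [-0.704, 0.014, 0.006, 0.71]
wrist_force: [0.8, -0.8, -0.7]
grip_width: 0.0855
t 57.65 p [ 0.3766 -0.3275  0.4271] w 0.0855 F [ 0.8 -0.8 -0.7] q [-0.2   0.27  1.01  1.98 -0.24  1.06  0.91]
tx [ 1.    -0.01  -0.029] ty [-0.029  0.008 -1.   ] tz [0.01  1.    0.008]
dp [ 0.0043  0.0769 -0.0111] twist [-0.0079 -0.0103 -0.0286]
s12 bot (array([ 0.60532366, -0.0907602 ]), np.float64(0.0006924563634271713), 360)
side0 bot (array([ 0.60336542, -0.09006417]), np.float64(0.0005795528565502948), 358)
cyl (array([ 0.37725122, -0.33671724]), np.float64(0.002285870743773096), 4552)
```

View pics/s12.png

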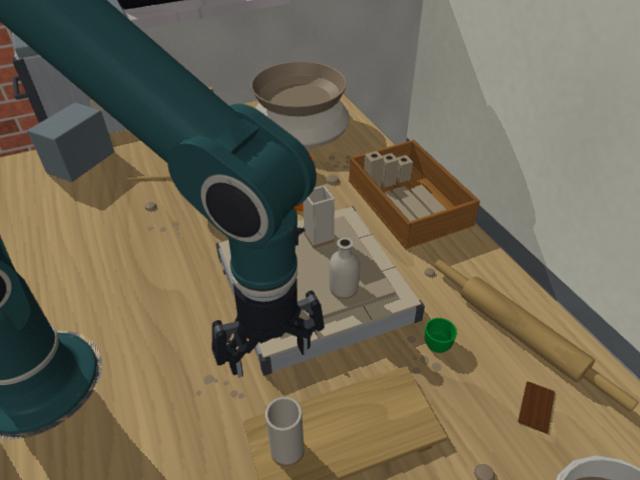

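```bash
python3 -m crank '[{"hand":-1,"dp":[0,0.01,-0.009],"twist":[-0.008,-0.01,-0.028]},{"hand":-1,"dp":[0.001,0.025,0],"twist":[0,0,0]},{"hand":-1,"dp":[0,0.02,0],"twist":[0,0,0]},{"hand":-1,"dp":[0,0,0],"twist":[0,0,0]},{"hand":-1,"dp":[0,0,0],"twist":[0,0,0]}]'; python3 -c "
from h import *
go((.378,-.338,.277),0)"
```

```text
clock: 58.25
eef_pos: [0.3827, -0.3321, 0.3702]
tool_rot: [0.707, 0.005, -0.004, -0.707]
wrist_force: [0.5, -0.3, 0.4]
grip_width: 0.0858
t 58.25 p [ 0.3827 -0.3321  0.3702] w 0.0858 F [ 0.5 -0.3  0.4] q [-0.11  0.36  0.94  2.03 -0.37  0.93  1.03]
tx [1.    0.013 0.001] ty [ 0.001 -0.    -1.   ] tz [-0.013  1.    -0.   ]
dp [-0.0049  0.0932 -0.0058] twist [0.0001 0.013  0.0007]
```

```bash
python3 -m crank '[{"hand":-1,"dp":[-0.004,0.005,-0.005],"twist":[0,0.013,0]},{"hand":-1,"dp":[0,0.025,0],"twist":[0,0,0]},{"hand":-1,"dp":[0,0.025,0],"twist":[0,0,0]},{"hand":-1,"dp":[0,0.015,0],"twist":[0,0,0]},{"hand":-1,"dp":[0,0,0],"twist":[0,0,0]},{"hand":-1,"dp":[0,0,0],"twist":[0,0,0]}]'; python3 -c "
from h import *
go((.378,-.338,.277),0)"
```

```text
clock: 58.85
eef_pos: [0.3811, -0.3391, 0.3025]
tool_rot: [0.709, 0.004, 0.003, -0.705]
wrist_force: [-0.3, 0.7, -0.3]
grip_width: 0.0855
t 58.85 p [ 0.3811 -0.3391  0.3025] w 0.0855 F [-0.3  0.7 -0.3] q [-0.01  0.48  0.84  2.07 -0.5   0.8   1.14]
tx [1.    0.001 0.009] ty [ 0.009 -0.005 -1.   ] tz [-0.001  1.    -0.005]
dp [-0.0033  0.0254  0.0012] twist [0.005  0.0009 0.0093]
```

```bash
python3 -m crank '[{"hand":-1,"dp":[-0.002,0.01,0.001],"twist":[0.005,0.001,0.009]},{"hand":-1,"dp":[0,0.01,0],"twist":[0,0,0]},{"hand":-1,"dp":[0,0.003,0],"twist":[0,0,0]},{"hand":-1,"dp":[0,0,0],"twist":[0,0,0]}]'; python3 -c "
from h import *
go((.378,-.338,.277),0)"
```

```text
clock: 59.25
eef_pos: [0.3798, -0.3387, 0.28]
tool_rot: [0.708, 0.001, 0.001, -0.707]
wrist_force: [-0.5, -0.1, -0.9]
grip_width: 0.0855
t 59.25 p [ 0.3798 -0.3387  0.28  ] w 0.0855 F [-0.5 -0.1 -0.9] q [ 0.02  0.51  0.81  2.08 -0.54  0.76  1.17]
tx [1.    0.    0.004] ty [ 0.004 -0.002 -1.   ] tz [-0.     1.    -0.002]
dp [-0.0018  0.003   0.0007] twist [0.0016 0.0003 0.0038]
```

```bash
python3 -m crank '[{"hand":-1,"dp":[-0.0015,0.002,0.0005],"twist":[0.002,0,0.004]},{"hand":-1,"dp":[0,0,0],"twist":[0,0,0]},{"hand":0,"dp":[0,0,0],"twist":[0,0,0]},{"hand":0.1,"dp":[0,0,0],"twist":[0,0,0]},{"hand":1,"dp":[0,0,0],"twist":[0,0,0]},{"hand":1,"dp":[0,0,0],"twist":[0,0,0]},{"hand":1,"dp":[0,0,0],"twist":[0,0,0]},{"hand":1,"dp":[0,0,0],"twist":[0,0,0]}]' 45; python3 -c "
from h import *
st()"
```

```text
clock: 60.05
eef_pos: [0.3782, -0.3384, 0.2788]
tool_rot: [-0.707, -0.0, -0.0, 0.707]
wrist_force: [-0.0, 0.4, -0.1]
grip_width: 0.0556
t 60.05 p [ 0.3782 -0.3384  0.2788] w 0.0556 F [-0.   0.4 -0.1] q [ 0.02  0.51  0.81  2.09 -0.54  0.76  1.17]
tx [1.    0.    0.001] ty [ 0.001  0.    -1.   ] tz [-0.  1.  0.]
```

```bash
python3 -m crank '[{"hand":1,"dp":[0,-0.006,0],"twist":[0,0,0]},{"hand":1,"dp":[0,-0.02,0],"twist":[0,0,0]},{"hand":1,"dp":[0,-0.035,0],"twist":[0,0,0]},{"hand":1,"dp":[0,-0.035,0],"twist":[0,0,0]},{"hand":1,"dp":[0,-0.035,0],"twist":[0,0,0]},{"hand":1,"dp":[0,-0.035,0],"twist":[0,0,0]},{"hand":1,"dp":[0,-0.02,0],"twist":[0,0,0]},{"hand":1,"dp":[0,0,0],"twist":[0,0,0]}]'; python3 -c "
from h import *
go((.5632,.001,.465),0)"
```

```text
clock: 60.85
eef_pos: [0.3768, -0.338, 0.4703]
tool_rot: [-0.706, 0.003, 0.001, 0.709]
wrist_force: [-0.5, -0.5, -3.0]
grip_width: 0.0553
t 60.85 p [ 0.3768 -0.338   0.4703] w 0.0553 F [-0.5 -0.5 -3. ] q [-0.23  0.22  1.04  1.92 -0.21  1.13  0.89]
tx [ 1.    -0.003 -0.006] ty [-0.006  0.004 -1.   ] tz [0.003 1.    0.004]
dp [0.1855 0.0057 0.3395] twist [-0.0044 -0.0026 -0.0063]
```

```bash
python3 -m crank '[{"hand":1,"dp":[0.008,-0.002,0.014],"twist":[-0.004,-0.002,-0.006]},{"hand":1,"dp":[0.015,-0.003,0.026],"twist":[0,0,0]},{"hand":1,"dp":[0.015,-0.003,0.027],"twist":[0,0,0]},{"hand":1,"dp":[0.015,-0.003,0.027],"twist":[0,0,0]},{"hand":1,"dp":[0.015,-0.003,0.027],"twist":[0,0,0]},{"hand":1,"dp":[0.015,-0.003,0.027],"twist":[0,0,0]},{"hand":1,"dp":[0.015,-0.003,0.027],"twist":[0,0,0]},{"hand":1,"dp":[0.015,-0.003,0.027],"twist":[0,0,0]},{"hand":1,"dp":[0.015,0,0.027],"twist":[0,0,0]},{"hand":1,"dp":[0.015,0,0.027],"twist":[0,0,0]},{"hand":1,"dp":[0.015,0,0.024],"twist":[0,0,0]},{"hand":1,"dp":[0.008,0,0.012],"twist":[0,0,0]},{"hand":1,"dp":[0,0,0],"twist":[0,0,0]},{"hand":1,"dp":[0,0,0],"twist":[0,0,0]}]'; python3 -c "
from h import *
go((.5632,.001,.45),0)"
```

```text
clock: 62.25
eef_pos: [0.543, -0.0342, 0.4749]
tool_rot: [-0.706, 0.012, 0.007, 0.708]
wrist_force: [-0.8, -0.3, -3.1]
grip_width: 0.0554
t 62.25 p [ 0.543  -0.0342  0.4749] w 0.0554 F [-0.8 -0.3 -3.1] q [-0.71  0.28  0.87  1.82 -0.23  1.18  0.23]
tx [ 1.    -0.007 -0.026] ty [-0.026  0.002 -1.   ] tz [0.007 1.    0.002]
dp [0.0206 0.0244 0.0353] twist [-0.002  -0.0071 -0.0265]
```

```bash
python3 -m crank '[{"hand":1,"dp":[0.008,0,0.015],"twist":[-0.002,-0.007,-0.026]},{"hand":1,"dp":[0.008,0,0.014],"twist":[0,0,0]},{"hand":1,"dp":[0,0,0],"twist":[0,0,0]},{"hand":1,"dp":[0,0,0],"twist":[0,0,0]}]'; python3 -c "
from h import *
go((.5632,.001,.45),0)"
```

```text
clock: 62.65
eef_pos: [0.5592, -0.0065, 0.4747]
tool_rot: [-0.707, 0.001, -0.002, 0.707]
wrist_force: [-0.4, -0.4, -2.5]
grip_width: 0.0548
t 62.65 p [ 0.5592 -0.0065  0.4747] w 0.0548 F [-0.4 -0.4 -2.5] q [-0.73  0.3   0.85  1.79 -0.25  1.16  0.19]
tx [ 1.    -0.005  0.002] ty [ 0.002  0.    -1.   ] tz [0.005 1.    0.   ]
dp [0.004  0.0247 0.0075] twist [-0.0002 -0.005   0.0016]
```

```bash
python3 -m crank '[{"hand":1,"dp":[0.004,0,0.006],"twist":[0,-0.005,0.002]},{"hand":1,"dp":[0,0,0],"twist":[0,0,0]},{"hand":1,"dp":[0,0.02,0],"twist":[0,0,0]},{"hand":1,"dp":[0,0.025,0],"twist":[0,0,0]},{"hand":1,"dp":[0,0,0],"twist":[0,0,0]},{"hand":1,"dp":[0,0,0],"twist":[0,0,0]}]'; python3 -c "
from h import *
go((.5632,.001,.33),0)"
```

```text
clock: 63.25
eef_pos: [0.5639, -0.0016, 0.4305]
tool_rot: [-0.707, -0.0, -0.001, 0.707]
wrist_force: [-0.6, -0.1, -2.9]
grip_width: 0.0553
t 63.25 p [ 0.5639 -0.0016  0.4305] w 0.0553 F [-0.6 -0.1 -2.9] q [-0.71  0.36  0.82  1.83 -0.3   1.08  0.23]
tx [ 1.    -0.001  0.002] ty [ 0.002  0.    -1.   ] tz [0.001 1.    0.   ]
dp [-0.0009  0.1005  0.0025] twist [-0.0004 -0.0013  0.0022]
```

```bash
python3 -m crank '[{"hand":1,"dp":[-0.001,0.015,0.0025],"twist":[0,-0.001,0.002]},{"hand":1,"dp":[0,0.025,0],"twist":[0,0,0]},{"hand":1,"dp":[0,0.015,0],"twist":[0,0,0]},{"hand":1,"dp":[0,0,0],"twist":[0,0,0]},{"hand":1,"dp":[0,0,0],"twist":[0,0,0]}]'; python3 -c "
from h import *
go((.5632,.001,.33),0)"
```

```text
clock: 63.75
eef_pos: [0.5641, 0.0012, 0.3757]
tool_rot: [-0.706, -0.002, -0.002, 0.708]
wrist_force: [0.3, -1.1, -2.2]
grip_width: 0.0557
t 63.75 p [0.5641 0.0012 0.3757] w 0.0557 F [ 0.3 -1.1 -2.2] q [-0.67  0.43  0.78  1.89 -0.37  0.97  0.28]
tx [1.    0.    0.005] ty [ 0.005  0.002 -1.   ] tz [-0.     1.     0.002]
dp [-0.0011  0.0457 -0.0003] twist [-0.0018  0.0001  0.0052]
```

```bash
python3 -m crank '[{"hand":1,"dp":[-0.001,0.015,0],"twist":[-0.002,0,0.005]},{"hand":1,"dp":[0,0.015,0],"twist":[0,0,0]},{"hand":1,"dp":[0,0.005,0],"twist":[0,0,0]},{"hand":1,"dp":[0,0,0],"twist":[0,0,0]},{"hand":1,"dp":[0,0,0],"twist":[0,0,0]}]'; python3 -c "
from h import *
go((.5632,.001,.3239),0)"
```

```text
clock: 64.25
eef_pos: [0.5638, 0.0012, 0.3391]
tool_rot: [-0.707, -0.001, -0.001, 0.707]
wrist_force: [-0.6, 0.1, -3.3]
grip_width: 0.0551
t 64.25 p [0.5638 0.0012 0.3391] w 0.0551 F [-0.6  0.1 -3.3] q [-0.64  0.48  0.75  1.91 -0.41  0.91  0.31]
tx [1.    0.    0.002] ty [ 0.002  0.    -1.   ] tz [-0.  1.  0.]
dp [-0.0006  0.0152 -0.0002] twist [-0.      0.0003  0.0021]
```

```bash
python3 -m crank '[{"hand":1,"dp":[-0.0005,0.007,0],"twist":[0,0,0.002]},{"hand":1,"dp":[0,0.005,0],"twist":[0,0,0]},{"hand":1,"dp":[0,0,0],"twist":[0,0,0]},{"hand":1,"dp":[0,0.001,0],"twist":[0,0,0]}]'; python3 -c "
from h import *
go((.5632,.001,.3239),0)"
```

```text
clock: 64.65
eef_pos: [0.5637, 0.0011, 0.3258]
tool_rot: [-0.707, -0.001, -0.0, 0.707]
wrist_force: [0.1, 0.3, -3.5]
grip_width: 0.0552
t 64.65 p [0.5637 0.0011 0.3258] w 0.0552 F [ 0.1  0.3 -3.5] q [-0.63  0.5   0.74  1.92 -0.43  0.88  0.33]
tx [1.    0.    0.002] ty [ 0.002  0.    -1.   ] tz [-0.  1.  0.]
dp [-0.0005  0.0019 -0.0001] twist [-0.0003  0.0004  0.0017]
```

```bash
python3 -m crank '[{"hand":1,"dp":[0,0.0015,0],"twist":[0,0,0.001]},{"hand":1,"dp":[0,0.001,0],"twist":[0,0,0]},{"hand":1,"dp":[0,0.001,0],"twist":[0,0,0]}]'; python3 -c "
from h import *
go((.5632,.001,.3239),0)"
```

```text
clock: 64.95
eef_pos: [0.564, 0.0009, 0.3237]
tool_rot: [-0.707, -0.0, -0.0, 0.708]
wrist_force: [-4.8, 0.8, 11.0]
grip_width: 0.0552
t 64.95 p [0.564  0.0009 0.3237] w 0.0552 F [-4.8  0.8 11. ] q [-0.63  0.5   0.74  1.92 -0.43  0.88  0.33]
tx [1.    0.001 0.001] ty [ 0.001  0.002 -1.   ] tz [-0.001  1.     0.002]
dp [-0.0008 -0.0002  0.0001] twist [-0.0016  0.0005  0.0007]
```

```bash
python3 -m crank '[{"hand":0.2,"dp":[0,-0.0005,0],"twist":[0,0,0]},{"hand":-0.5,"dp":[0,0,0],"twist":[0,0,0]},{"hand":-0.8,"dp":[0,0,0],"twist":[0,0,0]},{"hand":-1,"dp":[0,0,0],"twist":[0,0,0]},{"hand":-1,"dp":[0,0,0],"twist":[0,0,0]},{"hand":-1,"dp":[0,-0.015,0],"twist":[0,0,0]},{"hand":-1,"dp":[0,-0.03,0],"twist":[0,0,0]},{"hand":-1,"dp":[0,-0.035,0],"twist":[0,0,0]},{"hand":-1,"dp":[0,-0.035,0],"twist":[0,0,0]},{"hand":-1,"dp":[0,-0.03,0],"twist":[0,0,0]},{"hand":-1,"dp":[0,0,0],"twist":[0,0,0]},{"hand":-1,"dp":[0,0,0],"twist":[0,0,0]}]'; python3 -c "
from h import *
st();shot('side','s13');shot('wrist','w13');shot('scene','c13')"
python3 - <<'E'
from fit import *
for a in(['scene0','c13'],['side0','s13'],['w1','w13']):
  for n in a:
    X,_=pts([n]);f=lambda r:(r[0].round(4),r[2])
    print(n,'cyl',f(circ(sel(X,(.563,.0014),.034,.15,.19),.027,(.563,.0014))),'bot',f(circ(sel(X,(.604,-.091),.037,.098,.132),.031,(.603,-.091))),'sq',np.round(rect(sel(X,(.623,.0695),.042,.185,.195),0),4))
    print('   tiles/cones',[sel(X,c,.035,.085,.13).mean(0).round(4)[:2] for c in((.495,.095),(.472,.0065),(.491,-.086))],
     'bowl',f(circ(sel(X,(.481,.343),.038,.098,.116),.030,(.481,.343))) if n[-2:]=='13' else '')
E
```

```text
clock: 66.15
eef_pos: [0.564, -0.001, 0.4815]
tool_rot: [-0.706, -0.002, -0.003, 0.708]
wrist_force: [-0.5, 0.5, -0.4]
grip_width: 0.0855
t 66.15 p [ 0.564  -0.001   0.4815] w 0.0855 F [-0.5  0.5 -0.4] q [-0.74  0.31  0.85  1.77 -0.25  1.17  0.19]
tx [ 1.    -0.002  0.007] ty [ 0.007  0.002 -1.   ] tz [0.002 1.    0.002]
scene0 cyl (array([0.5644, 0.0026]), 595) bot (array([ 0.6034, -0.0917]), 432) sq [0.6238 0.0703 0.0546 0.0548 0.1241]
   tiles/cones [array([0.4974, 0.0978]), array([0.4714, 0.0088]), array([nan, nan])] bowl 
c13 cyl (array([0.5662, 0.0028]), 584) bot (array([ 0.6054, -0.0922]), 432) sq [0.6242 0.0709 0.0559 0.0558 1.1786]
   tiles/cones [array([0.4974, 0.0979]), array([0.4713, 0.0086]), array([nan, nan])] bowl (array([0.4834, 0.3451]), 582)
side0 cyl (array([ 5.622e-01, -1.000e-04]), 702) bot (array([ 0.6034, -0.0901]), 358) sq [6.22000e-01 6.99000e-02 5.74000e-02 5.37000e-02 8.85369e+01]
   tiles/cones [array([0.4943, 0.0923]), array([0.4689, 0.0049]), array([ 0.4893, -0.0947])] bowl 
s13 cyl (array([5.64e-01, 1.00e-04]), 684) bot (array([ 0.6054, -0.0908]), 362) sq [0.6224 0.0684 0.0534 0.0559 0.3225]
   tiles/cones [array([0.4944, 0.0922]), array([0.4689, 0.0043]), array([ 0.4893, -0.0947])] bowl (array([0.4815, 0.3423]), 245)
w1 cyl (array([0.5623, 0.0026]), 2341) bot (array([ 0.6027, -0.0919]), 719) sq [6.22600e-01 6.93000e-02 5.25000e-02 5.27000e-02 8.98137e+01]
   tiles/cones [array([0.4964, 0.0956]), array([0.4708, 0.0074]), array([ 0.4913, -0.089 ])] bowl 
w13 cyl (array([0.5642, 0.0028]), 2361) bot (array([ 0.6048, -0.0926]), 736) sq [6.2270e-01 6.9200e-02 5.2200e-02 5.2900e-02 8.9909e+01]
   tiles/cones [array([0.4966, 0.0958]), array([0.4709, 0.0074]), array([ 0.4914, -0.0888])] bowl (array([0.481, 0.343]), 0)<stdin>:6: RuntimeWarning: Mean of empty slice.
  ret = um.true_divide(
  return _methods._mean(a, axis=axis, dtype=dtype,
  ret = ret.dtype.type(ret / rcount)
```

View pics/w13.png

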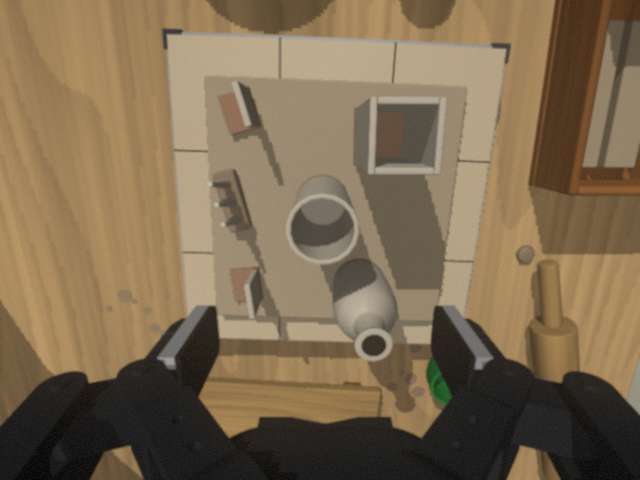

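View pics/c13.png

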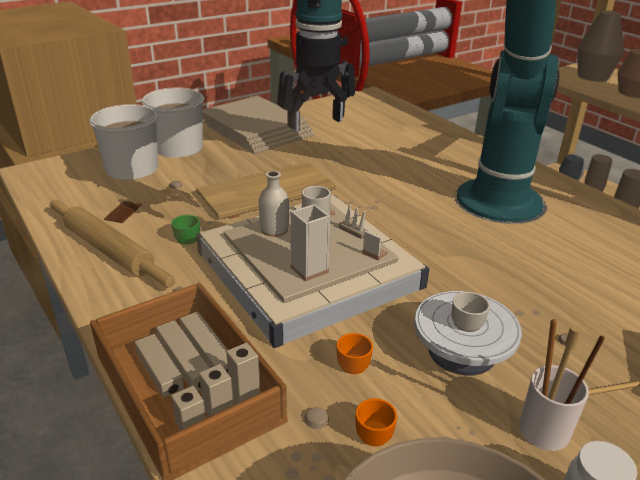

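```bash
python3 -c "
from workcell import manip
print(manip.finish_job())"
```

```text
the job is handed in; nothing more can be done
None
```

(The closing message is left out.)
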